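# Screw the lid back on the coin canister

### The job

Take the orange lid out of its wooden stand, lay it flat on the bare counter with its coin slot up and let go of it. Then take it again from above by its rim, set it level on the neck of the green coin canister, turn it backwards (anticlockwise seen from above) until it drops into the thread, and screw it down clockwise until it stops, fully home. Let go of it and leave everything else on the counter where it is.

Things in the scene. Friction and masses are not known exactly. Their poses are not given: they have to be found in the camera images.
- lid: Orange screw lid, 66 mm across its straight 24-sided rim, 30 mm high, 60 g, open below; inside, at the lower edge, three lugs stand inward (47 mm clear between, 1 mm above the edge). Origin: on the axis, in the plane of the open lower edge; z along the axis to the top. At the start it leans on its rim in the stand, z along the stand's x and 20 degrees upward, origin 60 mm high.
- lid_top (a point): Centre of the lid's flat top (yellow disc with a black coin slot), 30 mm from lid along its z. In the stand, grip the lid across its horizontal diameter (66 mm), fingers down; tilting the hand so that the fingers also point along the stand's +x then turns the top up. Let go with its edge on the counter and its axis within 30 degrees of vertical, it falls flat.
- canister: Green coin canister, white band, bolted to the counter: 100 mm in diameter, foot 116 mm, shoulder 85 mm high. Origin under its centre on the counter, z up. A steel neck, 44.6 mm in diameter, with a three-start thread stands on it. How the thread and the lugs are turned in relation to the bodies' axes is not told.
- neck_top (a point): Centre of the neck's chamfered top, 110.5 mm above the counter. The canister's mouth is here.
- thread_top (a point): On the neck's axis, 102.5 mm high, level with three flat-topped lands (54 mm over all) that have gaps between them. Lugs on the lands: lid origin 101 mm high (105 on a rib). Ribs 3.5 mm above the lands bar clockwise turning; within 120 degrees of anticlockwise turning the lugs meet the next rib over a gap, and the lid, once free to sink, drops 6 to 8 mm by its weight.
- home (a point): On the neck's axis, 87 mm high: where the lid's origin is when it is fully home. Dropped into the thread it is 93.5 to 96 mm high; clockwise turning then lowers it 10 mm per 120 degrees, with 1.5 mm vertical play, and after 75 to 100 degrees it meets a hard stop at home.
- lid_stand: Wooden stand fixed to the counter that holds the lid: foot 90 x 60 mm, 12 mm high, with a V cradle and a back rest 36 mm wide on the -x side, which leans back 20 degrees; all above the foot is narrower than 40 mm and lower than 90 mm. Origin on the counter, z up, x the way the lid's top looks, away from the robot (within 20 degrees of world x).
- phone: Bystander, to be left alone: phone in a red case lying flat, 75 x 149 x 11 mm. Origin under its centre.
- bell: Bystander, to be left alone: white desk bell, 66 mm wide, 50 mm high, at the left. Origin under its centre.
- sticker_roll: Bystander, to be left alone: roll of price stickers lying flat, 62 mm wide, 26 mm high, at the left. Origin under its centre.
- scale: Bystander, to be left alone: black pocket scale, 118 x 68 x 18 mm, at the right. Origin under its centre.
- pen: Bystander, to be left alone: black marker pen, 136 mm long, 12 mm thick, at the right. Origin under its centre.
Not all that is in view belongs to the job. Of the things that look like the lid, the smallest one is meant.

How it is judged:
On the way, in this order (a step that is already met when the one before it is completed fails the run):
1. the lid lies flat on the counter, slot up, and the fingers have let go of it (height (world z) of lid below 0.004 m and angle between lid's own z axis and vertical below 0.08 rad and contact force between the fingers and lid below 0.2 N), for 0.2 s.
2. the lid has dropped into the thread of the neck but is not yet screwed down (horizontal distance between lid and canister below 0.004 m and angle between lid's own z axis and vertical below 0.1 rad and z of lid in the frame of canister between 0.0905 and 0.0975 m), for 0.1 s.
At the end, for the whole second after the job is handed in: The lid sits on the canister's neck, centred within 3 mm and level, screwed down to within 2 mm of its stop, at rest and released (horizontal distance between lid and canister below 0.003 m and angle between lid's own z axis and vertical below 0.06 rad and z of lid in the frame of canister between 0.0845 and 0.089 m and linear speed of lid below 0.01 m/s and contact force between the fingers and lid below 0.2 N); the robot touches nothing.
It fails at once if a bystander is pushed more than 25 mm from its place (distance of any of phone, bell, sticker_roll, scale, pen from where it was at the start of the episode above 0.025 m).
It also fails if it takes over 72 s, if anything falls off the work surface, if the arm or the gripper's body presses on something with over 40 N, if the wrist force passes 120 N, or if a joint passes its speed limit or range.

### The arm

A 7-joint arm with a two-finger parallel gripper is mounted at the origin on a cart in front of the work surface, level with it; the furniture and walls round the work are solid. World frame = base frame: x ahead of the robot, y to its left, z up, the work surface at z = 0. Lengths are in m, angles in rad, forces in N, time in s.
With the tool pointing down it reaches from about 0.4 to 0.85 m from the base axis. Payload 10.4 kg.
Tool frame: the origin (TCP) lies at the very end of the fingers, on their centre line; the grasp point (between the pads) lies 19 mm behind it; z points along the fingers, y is the line along which they close (so a half turn about z gives the same grasp; the last joint's range is limited). The gripper opens to 85 mm and grips with 20 to 120 N. Pads are 22 mm wide; open, the fingers measure 114 mm over their backs; the gripper's body (76 mm by 85 mm) begins 54 mm behind the grasp point. The pads swing forward as they close: fully open they stand 13 mm farther back than shut.
Start: joints at [1.215, 0.332, -0.065, 1.46, 0.022, 1.35, -0.088], TCP at [0.204, -0.591, 0.231] pointing down, gripper open.
Joint ranges: [-2.6, 2.6], [-0.5, 2.12], [-1.47, 1.34], [0.16, 2.42], [-1.27, 4.41], [0.06, 2.06], [-2.6, 2.6]. Speed limits (rad/s): [2.22, 2.22, 2.79, 2.79, 3.14, 3.14, 3.14].

### API

Orientations are given as a unit quaternion [x, y, z, w].
In Python, from workcell import manip, optics gives the robot as it stands.
- The arm moves only by the tool jog_arm, never from a script. Its arguments are lists of equal length, an entry for each row: "dr": the turn, a rotation vector about the tool's x, y, z normalised to -1 to 1, where 1 is 4 degrees, a list of three; "translation": the shift along the tool's x, y, z normalised to -1 to 1, where 1 is 0.025 m, a list of three; "jaw": the opening, from 0 (shut) to 1 (fully open). A call has 1 to 10 rows; each row shifts and turns the commanded pose from where the row before left it, along the tool's axes as they then stand; what a row does not reach is not made up. A row lasts 1/10 s, in which the tool goes at most 50 mm and 8.59 degrees, less where a joint would pass 70% of its speed; a pose out of reach is approached as far as the arm can. A call with a number of a shift or a turn outside -1 to 1 is refused whole. A call with a gripper value outside its range is refused whole. The fingers move at their own pace and stop on an object; "squeeze" is the grip in N (left out, the last holds). Time passes only in rows, so rows that do not move let the fingers close. It gives the time, the measured TCP pose, the force, the opening and the grip force at its end, in the units of the state.
- manip.get_obs(): the state, without advancing time (a new reading comes with each control period).
- optics.camera(name): name is "scene" or "top"; returns a dict with "color" (384x512x3 uint8, red, green, blue), "mtx" (3x3 intrinsics, pixels), "k1" (the pictures are not rectified: a ray, as slopes to the right and down, at radius r is drawn at 1 + k1 r^2 times it, then the intrinsics apply), "R" (3x3) and "t" (3): a world point X has camera coordinates R X + t. Camera axes: x right, y down, z forward; pixel columns grow to the right and rows downward; lengths in m; the calibration is good to about 2 mm. A picture is of the moment at which its call begins. There is no depth.
- manip.hand_in(): hands the job in; it is judged then, once.
The state is a dict: "clock": time; "joint_pos": joint angles; "joint_velocities": joint speeds; "tau": joint torques, N m; "position": TCP position; "ee_rot": TCP orientation; "ft_force": force on the tool from outside, world axes, zero at the start; "torque": the same for the moment, N m; "grip_width": opening from 0.0 (shut) to 1.0 (fully open); "grasp_force": force on a finger pad.
Only numpy, scipy, OpenCV 4.12 (cv2) and the standard library are available. Lean on these libraries where they do the work, as an engineer would, in place of code of your own. Each camera call takes 0.05 s, during which the arm holds its last target. There are 200 camera calls.

## Working session

There is one attempt and no reset: what is moved stays moved. The work goes in short steps, Python scripts to look and compute and a tool call to move; the robot and the scene stay as the last step left them, time stands still between calls to the robot, and variables do not carry over. Pictures are saved under pics/ and viewed, at most 10 in all, crops included, and the job is handed in when it is done.

Besides the shell and the picture viewer there is one more tool, called after "Emit:" as name(argument=value, ...), one argument or row to a line, values as JSON. jog_arm: Moves the arm, as the interface text tells. Scaled input: -1 to 1 covers 0.025 m each way for a shift and 4 degrees each way for a turn. Its arguments: {"type":"object","properties":{"dr":{"type":"array","items":{"type":"array","items":{"type":"number"}}},"translation":{"type":"array","items":{"type":"array","items":{"type":"number"}}},"jaw":{"type":"array","items":{"type":"number"}},"squeeze":{"type":"number"}},"required":["dr","translation","jaw"]}

```bash
mkdir -p pics; ls
cat > h.py <<'E'
import numpy as np, cv2
from workcell import manip, optics
from scipy.spatial.transform import Rotation as Ro
def ray(c,u,v):
    d=cv2.undistortPoints(np.array([[[u,v]]],float),c['mtx'],np.array([c['k1'],0,0,0.]))[0,0]
    R=np.array(c['R']);t=np.array(c['t'])
    return -R.T@t, R.T@np.array([d[0],d[1],1.])
def onz(c,u,v,z):
    o,d=ray(c,u,v); return o+d*(z-o[2])/d[2]
def proj(c,X):
    p=np.array(c['R'])@np.array(X,float)+np.array(c['t']);s=p[:2]/p[2]
    s=s*(1+c['k1']*(s@s)); return (np.array(c['mtx'])@[s[0],s[1],1])[:2]
def obs():
    o=manip.get_obs(); print({k:np.round(o[k],4).tolist() for k in o if k not in('tau','joint_velocities','torque')}); return o
def tri(c1,p1,c2,p2):
    o1,d1=ray(c1,*p1);o2,d2=ray(c2,*p2)
    s=np.linalg.lstsq(np.c_[d1,-d2],o2-o1,rcond=None)[0]
    a=o1+s[0]*d1;b=o2+s[1]*d2; return (a+b)/2,np.linalg.norm(a-b)
E
python3 - <<'E'
from h import *
obs()
for n in('scene','top'):
    c=optics.camera(n); cv2.imwrite(f'pics/{n}0.png',c['color'][:,:,::-1]); np.savez(f'{n}0.npz',**c)
    print(n,c['k1'],c['mtx'],-np.array(c['R']).T@np.array(c['t']),np.array(c['R']).round(3))
E
```

```text
pics
{'clock': 0.0, 'joint_pos': [1.2154, 0.3329, -0.0647, 1.4609, 0.0216, 1.3499, -0.0885], 'position': [0.204, -0.5904, 0.2305], 'ee_rot': [0.9862, 0.1656, -0.0002, -0.0007], 'ft_force': [0.3047, -0.1478, 0.4326], 'grasp_force': 0.0, 'grip_width': 1.0007}
scene -0.08393348253038098 [[369.20672455   0.         258.33293829]
 [  0.         369.20672455 193.13349486]
 [  0.           0.           1.        ]] [-0.21074458  0.751002    0.8586487 ] [[-0.698 -0.716  0.006]
 [-0.43   0.412 -0.803]
 [ 0.573 -0.563 -0.596]]
top -0.03478241702465099 [[397.43997045   0.         249.74287815]
 [  0.         397.43997045 194.09221863]
 [  0.           0.           1.        ]] [0.44962695 0.03784867 1.22224578] [[ 0.03  -1.     0.008]
 [-0.998 -0.031 -0.064]
 [ 0.064 -0.006 -0.998]]
```

View pics/scene0.png

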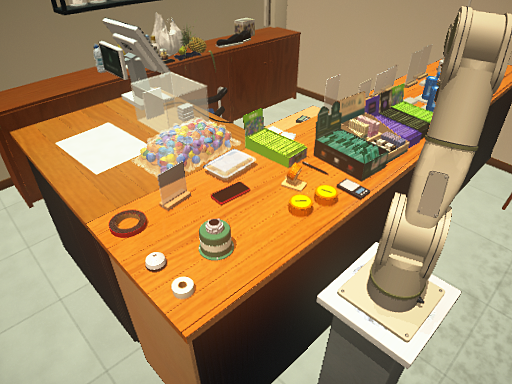

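View pics/top0.png

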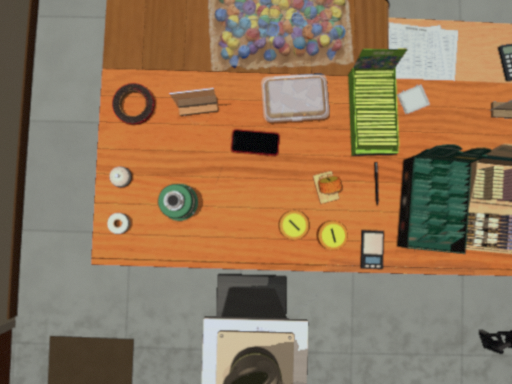

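The scene view shows the canister at (215,240) and a lid in its stand at (293,178), with two more lids lying at (300,205) and (326,195). In the top view the stand is at (328,186), the lying lids at (294,225) and (332,235), and the canister at (178,202).

There are three lid-like things, at top (328,186), (294,225) and (332,235). The one in the wooden stand fits: it's the smallest and the only one in a stand. I'll confirm it in an enlarged crop.

Run:
```python
from h import *
S=dict(np.load('scene0.npz'));T=dict(np.load('top0.npz'))
a=cv2.resize(S['color'][155:220,265:350],None,fx=4.5,fy=4.5,interpolation=cv2.INTER_CUBIC)
b=cv2.resize(T['color'][165:255,270:360],None,fx=4.4,fy=4.4,interpolation=cv2.INTER_CUBIC)
W=np.zeros((400,800,3),np.uint8);W[:a.shape[0],:a.shape[1]]=a;W[:b.shape[0],400:400+b.shape[1]]=b
cv2.imwrite('pics/crop0.png',W[:,:,::-1])
for nm,(u,v),z in [('stand',(328,186),.06),('l1',(294,225),.03),('l2',(332,235),.03),('can',(173,200),.11),('phone',(255,142),.01),('scale',(372,249),.018),('pen',(377,183),.01),('bell',(120,177),.05),('sticker',(119,223),.026)]:
    print(nm,onz(T,u,v,z).round(3))
print(proj(S,[.47,.27,.1105]),proj(T,[.47,.27,.1105]))
# steel neck: gray blobs near canister; green masks
for n,c,roi in(('S',S,(190,265,185,250)),('T',T,(175,225,150,205))):
    y0,y1,x0,x1=roi;hsv=cv2.cvtColor(c['color'],cv2.COLOR_RGB2HSV)[y0:y1,x0:x1]
    g=cv2.inRange(hsv,(40,60,20),(90,255,255))
    k=cv2.findContours(g,cv2.RETR_EXTERNAL,cv2.CHAIN_APPROX_NONE)[0];k=max(k,key=cv2.contourArea)
    (x,y),r=cv2.minEnclosingCircle(k);print(n,'green',x+x0,y+y0,r,cv2.boundingRect(k))
for n,c,roi in(('S',S,(160,192,280,310)),('T',T,(168,204,310,345))):
    y0,y1,x0,x1=roi;hsv=cv2.cvtColor(c['color'],cv2.COLOR_RGB2HSV)[y0:y1,x0:x1]
    print(n);print('\n'.join(' '.join(f'{h:2d}/{s>>4:x}{v>>4:x}' for h,s,v in r[::2]) for r in hsv[::2]))
```

```text
stand [ 0.555 -0.199  0.06 ]
l1 [ 0.437 -0.105  0.03 ]
l2 [ 0.411 -0.22   0.03 ]
can [0.498 0.245 0.11 ]
phone [0.689 0.019 0.01 ]
scale [ 0.371 -0.345  0.018]
pen [ 0.573 -0.361  0.01 ]
bell [0.563 0.417 0.05 ]
sticker [0.427 0.421 0.026]
[213.37551558 229.78351538] [163.72264326 209.54112352]
S green 214.0 229.5 15.207006454467773 (14, 30, 31, 20)
T green 176.8372097015381 201.7441864013672 18.739408493041992 (9, 10, 33, 35)
S
36/c9 36/c9 36/c9 36/c9 36/c9  5/67 12/55  6/65 12/86 19/55 10/99 16/df 15/df 15/df 17/df
37/c9 36/c9 36/c9 37/c9 36/b9 179/68 12/55 11/a8 11/a9 13/cc 13/de 12/b8 16/38 13/af 16/df
19/dc 38/c9 37/c9 37/c9 33/b8 12/77 13/87 22/ff 18/ff 15/ef 17/df 15/df 12/d8 13/93  6/16
16/df 16/df 20/dd 37/c9 35/b8 19/76 20/df 19/ff 19/ff 18/ff 18/ff 15/df 16/df 15/df 12/da
16/df 16/df 17/df 16/df 16/de 17/ef 21/df 22/ef 19/ef 21/ff 11/db 17/df 16/df 16/df 15/df
17/df 17/df 15/df 17/df 16/df 15/ff 21/cf 19/ef 20/ef 17/de 15/9b 15/df 15/df 16/df 17/df
17/df 14/de 16/df 15/df 13/ee 17/ef 16/ff 17/ff 16/ef 17/9e 14/de 16/df 17/df 15/df 18/df
16/df 15/df 15/df 15/df 12/ec 12/ee 
[... 2019 characters left out ...]
3/cb 13/cc 15/cc 13/cc 13/bb 16/ba 13/b8 13/ba 13/ac
13/bc 12/bc 12/bb 13/ab 19/7b 16/8a 12/aa 11/bb 14/bb 13/bb 13/bb 15/aa 14/99 16/89 14/a8 12/ba 12/bc 12/bc
14/ac 13/ac 13/ac 13/ab 17/7b 19/7c 20/6c 19/7b 18/7b 16/89 18/7a 18/7a 19/7b 21/6c 15/9b 14/ac 14/ac 13/bc
14/ac 14/ac 13/ac 13/bc 15/9a 19/7c 20/7c 22/6c 20/7c 20/6c 21/6c 21/6c 22/6c 22/6c 18/7c 14/ac 14/ac 14/ac
13/bc 13/bc 13/ac 12/bc 13/ab 19/7c 20/7c 22/6c 21/6c 21/6c 24/6c 24/6c 22/6c 20/6c 17/7b 14/ac 13/ac 13/ac
13/bc 13/bc 13/bc 13/ac 13/ab 20/7b 22/6c 24/6c 25/6c 21/6c 22/6c 18/7b 15/9b 14/ab 13/ac 13/ac 14/ac 13/ac
14/ac 14/ac 14/ac 14/ac 14/ac 16/8b 19/7c 19/7b 17/8b 14/9b 14/ac 14/ac 14/ac 14/ac 14/ac 14/ac 14/ac 14/ac
```

View pics/crop0.png

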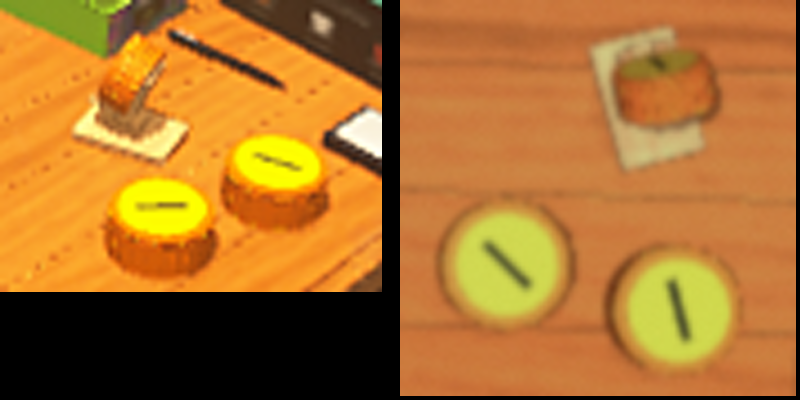

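The crop confirms it: the stand lid at top (328,183) is clearly smaller than the two lying lids, which are about 76 mm across. Next I'll measure the stand's foot, the lid disc and the canister neck.

Run:
```python
from h import *
S=dict(np.load('scene0.npz'));T=dict(np.load('top0.npz'))
f=[onz(T,*p,.012)[:2] for p in((313.6,175.2),(331.8,171.4),(338.9,198.6),(321.6,203.6))]
f=np.array(f);print(f.round(4),f.mean(0).round(4))
e=lambda a,b:(np.linalg.norm(f[a]-f[b]).round(4),np.degrees(np.arctan2(*(f[a]-f[b])[::-1])).round(1))
print('x edges',e(0,3),e(1,2),'y edges',e(0,1),e(3,2))
hsv=cv2.cvtColor(T['color'],cv2.COLOR_RGB2HSV)
m=cv2.inRange(hsv,(16,150,90),(26,255,185));m[:,:312]=0;m[:,345:]=0;m[:172]=0;m[186:]=0
ys,xs=np.nonzero(m);print('disc px',xs.mean(),ys.mean(),xs.min(),xs.max(),ys.min(),ys.max(),onz(T,(xs.min()+xs.max())/2,(ys.min()+ys.max())/2,.0703).round(4))
a=cv2.resize(S['color'][210:265,185:245],None,fx=6.5,fy=6.5,interpolation=cv2.INTER_CUBIC)
b=cv2.resize(T['color'][178:226,153:203],None,fx=8,fy=8,interpolation=cv2.INTER_CUBIC)
W=np.zeros((400,800,3),np.uint8);W[:a.shape[0],:a.shape[1]]=a;W[:b.shape[0],400:400+b.shape[1]]=b
cv2.imwrite('pics/crop1.png',W[:,:,::-1])
```

```text
[[ 0.5911 -0.1637]
 [ 0.6046 -0.2196]
 [ 0.5216 -0.2428]
 [ 0.5047 -0.19  ]] [ 0.5555 -0.204 ]
x edges (np.float64(0.0903), np.float64(16.9)) (np.float64(0.0862), np.float64(15.6)) y edges (np.float64(0.0575), np.float64(103.6)) (np.float64(0.0555), np.float64(107.8))
disc px 328.1547619047619 179.21428571428572 320 336 176 182 [ 0.5745 -0.1964  0.0703]
```

View pics/crop1.png

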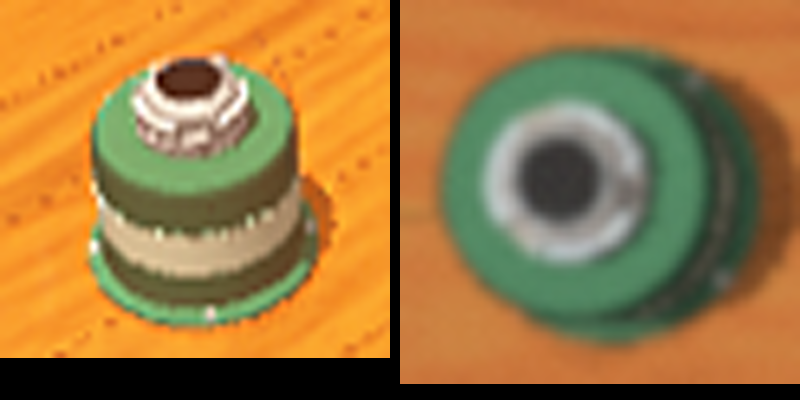

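The neck's hole shows at top ≈(172,200) and scene ≈(213.5,221.5), with the canister around it. Stand yaw is about 16°. The lid's middle is at about (0.561,-0.20,0.065). I'll move above the lid now.

Emit:
jog_arm(
  dr=[
    [0,0,0.1],
    [0,0,0.1],
    [0,0,0.1],
    [0,0,0.1],
    [0,0,0.1],
    [0,0,0.1],
    [0,0,0.1],
    [0,0,0],
    [0,0,0],
    [0,0,0],
  ],
  translation=[
    [0.97,-0.53,0],
    [0.97,-0.53,0],
    [0.97,-0.53,0],
    [0.97,-0.53,0],
    [0.97,-0.53,0],
    [0.97,-0.53,0],
    [0.97,-0.53,0],
    [0.97,-0.53,0],
    [0.97,-0.53,0],
    [0.97,-0.53,0],
  ],
  jaw=[1,1,1,1,1,1,1,1,1,1],
)

```text
clock: 1.1
position: [0.3965, -0.3908, 0.231]
ee_rot: [0.99, 0.141, -0.0, -0.0]
ft_force: [0.4, -0.3, 0.2]
grip_width: 0.998
grasp_force: 0.0
```

Emit:
jog_arm(
  dr=[
    [0,0,0],
    [0,0,0],
    [0,0,0],
    [0,0,0],
    [0,0,0],
    [0,0,0],
    [0,0,0],
    [0,0,0],
    [0,0,0],
  ],
  translation=[
    [0.97,-0.53,0],
    [0.97,-0.53,0],
    [0.97,-0.53,0],
    [0.97,-0.53,0],
    [0.97,-0.53,0],
    [0.97,-0.53,0],
    [0.97,-0.53,0],
    [0.97,-0.53,0],
    [0.5,-0.3,0],
  ],
  jaw=[1,1,1,1,1,1,1,1,1],
)

```text
clock: 2.0
position: [0.5636, -0.2226, 0.2308]
ee_rot: [0.99, 0.143, -0.0, -0.001]
ft_force: [-0.0, -0.6, 0.1]
grip_width: 1.001
grasp_force: 0.0
```

```bash
cat >> h.py <<'E'
def axes(yaw,tilt=0):
    # tool x heading yaw(deg), z down, then tilt about tool y
    return Ro.from_euler('z',yaw,degrees=True)*Ro.from_euler('x',180,degrees=True)*Ro.from_euler('y',tilt,degrees=True)
def delta(p,R):
    o=manip.get_obs();C=Ro.from_quat(o['ee_rot'])
    print('pos',np.round(o['position'],4),'shift units',(C.inv().apply(np.array(p)-o['position'])/.025).round(2),'turn units',(np.degrees((C.inv()*R).as_rotvec())/4).round(2))
E
python3 - <<'E'
from h import *
obs()
S=dict(np.load('scene0.npz'));T=dict(np.load('top0.npz'))
r=[]
for c,(y0,y1,x0,x1),th in((S,(216,228,206,222),70),(T,(190,211,162,184),85)):
    g=cv2.cvtColor(c['color'],cv2.COLOR_RGB2GRAY)[y0:y1,x0:x1]
    m=(g<th).astype(np.uint8)
    n,l,st,ce=cv2.connectedComponentsWithStats(m);i=1+st[1:,4].argmax()
    print(st[i],ce[i]+[x0,y0]);r.append(ce[i]+[x0,y0])
print(tri(S,r[0],T,r[1]),onz(S,*r[0],.1105),onz(T,*r[1],.1105))
# neck outer (bright, low sat) & shoulder green circle
hs=cv2.cvtColor(T['color'],cv2.COLOR_RGB2HSV)[190:212,160:186]
m=((hs[...,1]<70)).astype(np.uint8);k=max(cv2.findContours(m,0,1)[0],key=cv2.contourArea);(x,y),rr=cv2.minEnclosingCircle(k)
print('neck',x+160,y+190,rr,onz(T,x+160,y+190,.105))
delta([.561,-.202,.13],axes(16))
E
```

```text
{'clock': 2.0, 'joint_pos': [0.5993, 0.3159, -0.3725, 1.4989, 0.1151, 1.3491, -1.0659], 'position': [0.5636, -0.2226, 0.2308], 'ee_rot': [0.9897, 0.1428, -0.0001, -0.0006], 'ft_force': [-0.0368, -0.5725, 0.0976], 'grasp_force': 0.0, 'grip_width': 1.0013}
[ 3  4 10  5 41] [213.58536585 221.90243902]
[ 6  6 10  9 74] [172.5 200. ]
(array([0.49760608, 0.24675446, 0.11044929]), np.float64(0.0004653400016555759)) [0.49775242 0.24692919 0.1105    ] [0.4974439  0.24657163 0.1105    ]
neck 173.47540950775146 200.18852424621582 10.846233367919922 [0.49723497 0.24483587 0.105     ]
pos [ 0.5636 -0.2226  0.2308] shift units [ 0.13 -0.82  4.03] turn units [-0.02 -0.    0.11]
```

The neck is at (0.4975,0.2466), and both views agree within 0.5 mm. I'll descend over the lid and grip it.

Emit:
jog_arm(
  dr=[
    [0,0,0.1],
    [0,0,0],
    [0,0,0],
    [0,0,0],
    [0,0,0],
    [0,0,0],
    [0,0,0],
    [0,0,0],
    [0,0,0],
    [0,0,0],
  ],
  translation=[
    [0.07,-0.4,0.5],
    [0.07,-0.44,0.8],
    [0,0,0.8],
    [0,0,0.8],
    [0,0,0.8],
    [0,0,0.8],
    [0,0,0.8],
    [0,0,0.8],
    [0,0,0.7],
    [0,0,0.7],
  ],
  jaw=[1,1,1,1,1,1,1,1,1,1],
)

```text
clock: 3.0
position: [0.5593, -0.2046, 0.0428]
ee_rot: [0.99, 0.138, -0.0, 0.0]
ft_force: [0.4, -0.0, 0.1]
grip_width: 1.003
grasp_force: 0.0
```

Emit:
jog_arm(
  dr=[
    [0,0,0],
    [0,0,0],
    [0,0,0],
    [0,0,0],
    [0,0,0],
    [0,0,0],
  ],
  translation=[
    [0,0,0],
    [0,0,0],
    [0,0,0],
    [0,0,0],
    [0,0,0],
    [0,0,0],
  ],
  jaw=[1,0.85,0.75,0.65,0.6,0.6],
  squeeze=30,
)

```text
clock: 3.6
position: [0.5604, -0.2039, 0.045]
ee_rot: [0.99, 0.138, 0.0, 0.0]
ft_force: [-3.1, 2.3, 6.9]
grip_width: 0.765
grasp_force: 33.8
```

Run:
```python
from h import *
obs()
a=[]
for n,(y0,y1,x0,x1) in(('scene',(130,215,250,350)),('top',(140,240,270,390))):
    c=optics.camera(n);a.append(cv2.resize(c['color'][y0:y1,x0:x1],(400,340),interpolation=cv2.INTER_CUBIC))
cv2.imwrite('pics/grip1.png',np.hstack(a)[:,:,::-1])
```

```text
{'clock': 3.6, 'joint_pos': [0.5616, 0.4651, -0.3582, 1.7168, 0.1891, 0.9926, -1.159], 'position': [0.5604, -0.2039, 0.045], 'ee_rot': [0.9904, 0.1381, 0.0005, 0.0003], 'ft_force': [-3.1328, 2.3039, 6.8561], 'grasp_force': 33.776, 'grip_width': 0.7649}
```

View pics/grip1.png

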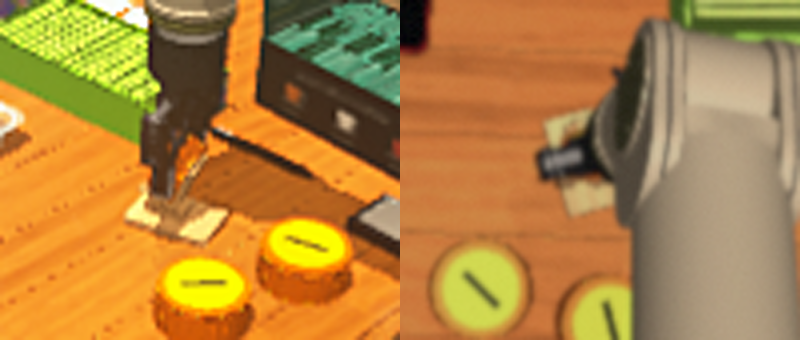

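The hand holds the lid across its diameter (opening 65 mm), with the fingers beside the stand at scene crop (170,170). I'll lift and carry it to the bare counter at about (0.56,0.08), then tilt.

Emit:
jog_arm(
  dr=[
    [0,0,0],
    [0,0,0],
    [0,0,0],
    [0,0,0],
    [0,0,0],
    [0,0,0],
    [0,0,0],
    [0,0,0],
    [0,0,0],
    [0,0,0],
  ],
  translation=[
    [0,0,-0.5],
    [0,0,-0.8],
    [0,0,-1],
    [0,0,-1],
    [0,0,-1],
    [0.26,-0.9,-0.2],
    [0.26,-0.9,0],
    [0.26,-0.9,0],
    [0.26,-0.9,0],
    [0.26,-0.9,0],
  ],
  jaw=[0.6,0.6,0.6,0.6,0.6,0.6,0.6,0.6,0.6,0.6],
)

```text
clock: 4.7
position: [0.5607, -0.0862, 0.1575]
ee_rot: [0.99, 0.138, 0.001, 0.0]
ft_force: [1.1, 0.0, -0.6]
grip_width: 0.768
grasp_force: 34.0
```

Emit:
jog_arm(
  dr=[
    [0,0,0],
    [0,0,0],
    [0,0,0],
    [0,0,0],
    [0,0,0],
    [0,0,0],
    [0,0,0],
    [0,1,0],
    [0,1,0],
    [0,1,0],
  ],
  translation=[
    [0.26,-0.9,0],
    [0.26,-0.9,0],
    [0.26,-0.9,0],
    [0.26,-0.9,0],
    [0.26,-0.9,0],
    [0.26,-0.9,0],
    [0.26,-0.9,0],
    [0,0,0],
    [0,0,0],
    [0,0,0],
  ],
  jaw=[0.6,0.6,0.6,0.6,0.6,0.6,0.6,0.6,0.6,0.6],
)

```text
clock: 5.7
position: [0.5617, 0.0773, 0.1575]
ee_rot: [0.985, 0.138, 0.106, -0.014]
ft_force: [-1.1, 0.8, -0.4]
grip_width: 0.763
grasp_force: 34.0
```

Emit:
jog_arm(
  dr=[
    [0,1,0],
    [0,1,0],
    [0,1,0],
    [0,1,0],
    [0,1,0],
    [0,1,0],
    [0,1,0],
    [0,1,0],
    [0,1,0],
    [0,0.5,0],
  ],
  translation=[
    [0,0,0],
    [0,0,0],
    [0,0,0],
    [0,0,0],
    [0,0,0],
    [0,0,0],
    [0,0,0],
    [0,0,0],
    [0,0,0],
    [0,0,0],
  ],
  jaw=[0.6,0.6,0.6,0.6,0.6,0.6,0.6,0.6,0.6,0.6],
)

```text
clock: 6.7
position: [0.5623, 0.0815, 0.1595]
ee_rot: [0.906, 0.13, 0.397, -0.061]
ft_force: [0.8, 0.9, -0.2]
grip_width: 0.763
grasp_force: 34.0
```

Run:
```python
from h import *
o=obs()
a=[]
delta([.56,.08,.03],axes(16,50))
P=np.array(o['position'])
for n in('scene','top'):
    c=optics.camera(n);u,v=proj(c,P);u=int(np.clip(u,50,462));v=int(np.clip(v,50,334));a.append(cv2.resize(c['color'][v-50:v+50,u-50:u+50],(400,400),interpolation=cv2.INTER_CUBIC))
cv2.imwrite('pics/tilt1.png',np.hstack(a)[:,:,::-1])
```

```text
{'clock': 6.7, 'joint_pos': [0.0109, -0.1277, -0.1707, 2.3859, -1.1061, 0.1276, -0.4013], 'position': [0.5623, 0.0815, 0.1595], 'ee_rot': [0.9065, 0.1298, 0.3972, -0.0606], 'ft_force': [0.764, 0.9437, -0.1854], 'grasp_force': 33.9811, 'grip_width': 0.763}
pos [0.5623 0.0815 0.1595] shift units [-3.88  0.07  3.43] turn units [-0.15  0.66  0.01]
```

View pics/tilt1.png

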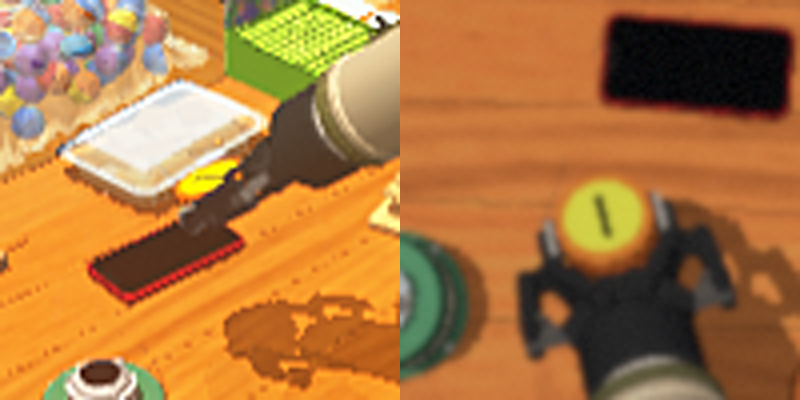

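The top view shows the lid in the jaws at (600,215), slot up, tilted about 23°. The phone is ahead at (700,65) and the canister is at left. The arm is near its elbow limit, so I'll set the lid down a bit farther out.

Run:
```python
from h import *
R=Ro.from_quat(manip.get_obs()['ee_rot']);print(R.as_matrix().round(3))
delta([.59,.115,.1595],R);delta([.59,.115,.03],R);delta([.5623,.0815,.1495],R)
```

```text
[[ 0.652  0.286  0.703]
 [ 0.188 -0.958  0.215]
 [ 0.735 -0.008 -0.678]]
pos [0.5618 0.083  0.159 ] shift units [ 0.99 -0.91  1.05] turn units [0. 0. 0.]
pos [0.5618 0.083  0.159 ] shift units [-2.82 -0.86  4.57] turn units [0. 0. 0.]
pos [0.5618 0.083  0.159 ] shift units [-0.28  0.07  0.26] turn units [0. 0. 0.]
```

Emit:
jog_arm(
  dr=[
    [0,0,0],
    [0,0,0],
    [0,0,0],
    [0,0,0],
    [0,0,0],
    [0,0,0],
    [0,0,0],
    [0,0,0],
    [0,0,0],
  ],
  translation=[
    [0.33,-0.3,0.35],
    [0.33,-0.3,0.35],
    [0.33,-0.3,0.35],
    [-0.6,0,0.55],
    [-0.6,0,0.55],
    [-0.6,0,0.55],
    [-0.6,0,0.55],
    [-0.6,0,0.55],
    [-0.6,0,0.55],
  ],
  jaw=[0.6,0.6,0.6,0.6,0.6,0.6,0.6,0.6,0.6],
)

```text
clock: 7.7
position: [0.587, 0.1018, 0.0969]
ee_rot: [0.921, 0.138, 0.359, -0.069]
ft_force: [0.8, -0.3, -1.3]
grip_width: 0.767
grasp_force: 34.0
```

Run:
```python
from h import *
obs();R=Ro.from_quat(manip.get_obs()['ee_rot']);print(R.as_matrix().round(3))
```

```text
{'clock': 7.7, 'joint_pos': [0.3081, 0.0966, -0.5047, 2.297, -1.2637, 0.066, -0.2108], 'position': [0.587, 0.1018, 0.0969], 'ee_rot': [0.9206, 0.1381, 0.3587, -0.0686], 'ft_force': [0.8057, -0.2713, -1.2509], 'grasp_force': 33.9823, 'grip_width': 0.7674}
[[ 0.705  0.304  0.641]
 [ 0.205 -0.952  0.225]
 [ 0.679 -0.027 -0.733]]
```

The arm is at wrist limits (q5, q6): this forward tilt can't be reached low down. I'll use the mirrored version instead: hand upright, turned half round so the lid's top faces the robot, and then tilted with the fingers pointing back toward the robot.

Emit:
jog_arm(
  dr=[
    [0,-1,0],
    [0,-1,0],
    [0,-1,0],
    [0,-1,0],
    [0,-1,0],
    [0,-1,0],
    [0,-1,0],
    [0,-1,0],
    [0,-1,0],
    [0,-1,0],
  ],
  translation=[
    [0.2,0,-0.2],
    [0.2,0,-0.2],
    [0,0,-0.3],
    [0,0,-0.3],
    [0,0,-0.3],
    [0,0,-0.3],
    [0,0,-0.3],
    [0,0,-0.3],
    [0,0,0],
    [0,0,0],
  ],
  jaw=[0.6,0.6,0.6,0.6,0.6,0.6,0.6,0.6,0.6,0.6],
)

```text
clock: 8.7
position: [0.5689, 0.1052, 0.1387]
ee_rot: [0.981, 0.164, 0.091, -0.039]
ft_force: [0.7, 0.7, -1.1]
grip_width: 0.767
grasp_force: 34.0
```

Run:
```python
from h import *
obs();delta([.49,.08,.16],axes(16))
```

```text
{'clock': 8.7, 'joint_pos': [-0.2011, 0.1776, -0.0229, 1.8693, -0.0799, 0.9089, -1.42], 'position': [0.5689, 0.1052, 0.1387], 'ee_rot': [0.9815, 0.1638, 0.0913, -0.039], 'ft_force': [0.7471, 0.6569, -1.0807], 'grasp_force': 33.9621, 'grip_width': 0.7669}
pos [0.5689 0.1052 0.1387] shift units [-3.09 -0.13 -1.47] turn units [-0.74 -2.75  0.73]
```

Emit:
jog_arm(
  dr=[
    [-0.25,-0.9,0.25],
    [-0.25,-0.9,0.25],
    [-0.25,-0.9,0.25],
    [0,0,-1],
    [0,0,-1],
    [0,0,-1],
    [0,0,-1],
    [0,0,-1],
    [0,0,-1],
    [0,0,-1],
  ],
  translation=[
    [-0.9,0,-0.4],
    [-1,0,-0.5],
    [-1,0,-0.5],
    [0,0,0],
    [0,0,0],
    [0,0,0],
    [0,0,0],
    [0,0,0],
    [0,0,0],
    [0,0,0],
  ],
  jaw=[0.6,0.6,0.6,0.6,0.6,0.6,0.6,0.6,0.6,0.6],
)

```text
clock: 9.7
position: [0.4966, 0.0807, 0.1633]
ee_rot: [0.927, 0.375, 0.003, 0.0]
ft_force: [0.1, 0.1, -0.2]
grip_width: 0.762
grasp_force: 34.0
```

Emit:
jog_arm(
  dr=[
    [0,0,-1],
    [0,0,-1],
    [0,0,-1],
    [0,0,-1],
    [0,0,-1],
    [0,0,-1],
    [0,0,-1],
    [0,0,-1],
    [0,0,-1],
    [0,0,-1],
  ],
  translation=[
    [0,0,0],
    [0,0,0],
    [0,0,0],
    [0,0,0],
    [0,0,0],
    [0,0,0],
    [0,0,0],
    [0,0,0],
    [0,0,0],
    [0,0,0],
  ],
  jaw=[0.6,0.6,0.6,0.6,0.6,0.6,0.6,0.6,0.6,0.6],
)

```text
clock: 10.7
position: [0.4966, 0.0808, 0.1634]
ee_rot: [0.743, 0.67, 0.003, 0.001]
ft_force: [0.6, -0.5, -0.6]
grip_width: 0.769
grasp_force: 34.0
```

Emit:
jog_arm(
  dr=[
    [0,0,-1],
    [0,0,-1],
    [0,0,-1],
    [0,0,-1],
    [0,0,-1],
    [0,0,-1],
    [0,0,-1],
    [0,0,-1],
    [0,0,-1],
    [0,0,-1],
  ],
  translation=[
    [0,0,0],
    [0,0,0],
    [0,0,0],
    [0,0,0],
    [0,0,0],
    [0,0,0],
    [0,0,0],
    [0,0,0],
    [0,0,0],
    [0,0,0],
  ],
  jaw=[0.6,0.6,0.6,0.6,0.6,0.6,0.6,0.6,0.6,0.6],
)

```text
clock: 11.7
position: [0.4966, 0.0807, 0.1634]
ee_rot: [0.469, 0.883, 0.002, 0.002]
ft_force: [-0.2, -0.3, -0.9]
grip_width: 0.765
grasp_force: 34.0
```

Emit:
jog_arm(
  dr=[
    [0,0,-1],
    [0,0,-1],
    [0,0,-1],
    [0,0,-1],
    [0,0,-1],
    [0,0,-1],
    [0,0,-1],
    [0,0,-1],
    [0,0,-1],
    [0,0,-1],
  ],
  translation=[
    [0,0,0],
    [0,0,0],
    [0,0,0],
    [0,0,0],
    [0,0,0],
    [0,0,0],
    [0,0,0],
    [0,0,0],
    [0,0,0],
    [0,0,0],
  ],
  jaw=[0.6,0.6,0.6,0.6,0.6,0.6,0.6,0.6,0.6,0.6],
)

```text
clock: 12.7
position: [0.4966, 0.0807, 0.1633]
ee_rot: [0.138, 0.99, 0.001, 0.003]
ft_force: [-0.3, -0.3, -0.9]
grip_width: 0.763
grasp_force: 34.0
```

Emit:
jog_arm(
  dr=[
    [0,0,-1],
    [0,0,-1],
    [0,0,-1],
    [0,0,-1],
    [0,0,-1],
    [0,0,-1],
    [0,0,-1],
    [0,0,-1],
  ],
  translation=[
    [0,0,0],
    [0,0,0],
    [0,0,0],
    [0,0,0],
    [0,0,0],
    [0,0,0],
    [0,0,0],
    [0,0,0],
  ],
  jaw=[0.6,0.6,0.6,0.6,0.6,0.6,0.6,0.6],
)

```text
clock: 13.5
position: [0.4966, 0.0807, 0.1634]
ee_rot: [-0.14, 0.99, 0.0, 0.003]
ft_force: [-0.0, -0.6, -0.8]
grip_width: 0.766
grasp_force: 34.0
```

Run:
```python
from h import *
obs();delta([.47,.08,.12],axes(190));delta([.47,.08,.12],axes(190,50))
```

```text
{'clock': 13.5, 'joint_pos': [-0.0669, 0.1227, -0.1976, 1.8629, 0.0262, 1.1527, 1.578], 'position': [0.4966, 0.0807, 0.1634], 'ee_rot': [-0.1399, 0.9902, 0.0004, 0.0028], 'ft_force': [-0.037, -0.5654, -0.8309], 'grasp_force': 33.9511, 'grip_width': 0.7661}
pos [0.4966 0.0807 0.1634] shift units [1.04 0.27 1.73] turn units [0.   0.08 1.52]
pos [0.4966 0.0807 0.1634] shift units [1.04 0.27 1.73] turn units [-0.66 12.57  1.43]
```

Emit:
jog_arm(
  dr=[
    [0,0.9,0],
    [0,0.9,0],
    [0,0.9,0],
    [0,0.9,0],
    [0,0.9,0],
    [0,0.9,0],
    [0,0.9,0],
    [0,0.9,0],
    [0,0.9,0],
    [0,0.9,0],
  ],
  translation=[
    [0.3,0,0],
    [0.3,0,0],
    [0,0,0],
    [0,0,0],
    [0,0,0],
    [0,0,0],
    [0,0,0],
    [0,0,0],
    [0,0,0],
    [0,0,0],
  ],
  jaw=[0.6,0.6,0.6,0.6,0.6,0.6,0.6,0.6,0.6,0.6],
)

```text
clock: 14.5
position: [0.4824, 0.0766, 0.1636]
ee_rot: [-0.132, 0.942, -0.044, -0.304]
ft_force: [-0.0, 0.4, -1.1]
grip_width: 0.766
grasp_force: 34.0
```

Emit:
jog_arm(
  dr=[
    [0,0.9,0],
    [0,0.9,0],
    [0,0.9,0],
    [0,0.8,0],
    [0,0,0],
  ],
  translation=[
    [0,0,0],
    [0,0,0],
    [0,0,0],
    [0,0,0],
    [0,0,0],
  ],
  jaw=[0.6,0.6,0.6,0.6,0.6],
)

```text
clock: 15.0
position: [0.4819, 0.077, 0.1619]
ee_rot: [-0.126, 0.898, -0.059, -0.417]
ft_force: [0.4, -0.4, -1.4]
grip_width: 0.764
grasp_force: 34.0
```

Run:
```python
from h import *
o=obs();R=Ro.from_quat(o['ee_rot']);print(R.as_matrix().round(3)); P=np.array(o['position'])
delta(P-[0,0,.01],R)
a=[]
for n in('scene','top'):
    c=optics.camera(n);u,v=proj(c,P).astype(int);a.append(cv2.resize(c['color'][v-35:v+35,u-35:u+35],(400,400),interpolation=cv2.INTER_CUBIC))
cv2.imwrite('pics/tilt2.png',np.hstack(a)[:,:,::-1])
```

```text
{'clock': 15.0, 'joint_pos': [-0.1727, 0.7472, -0.1436, 1.2557, 0.0715, 2.0159, 1.5264], 'position': [0.4819, 0.077, 0.1619], 'ee_rot': [-0.1259, 0.898, -0.0594, -0.4174], 'ft_force': [0.429, -0.4357, -1.3659], 'grasp_force': 33.9699, 'grip_width': 0.7645}
[[-0.62  -0.276 -0.735]
 [-0.177  0.961 -0.212]
 [ 0.765 -0.002 -0.644]]
pos [0.4819 0.077  0.1619] shift units [-0.31  0.    0.26] turn units [0. 0. 0.]
```

View pics/tilt2.png

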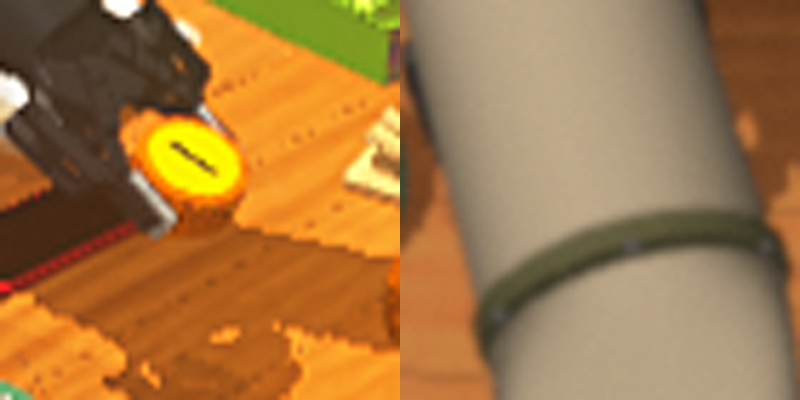

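The lid is held at scene crop (195,160), slot up and tilted about 20°. I'll lower it to the counter.

Emit:
jog_arm(
  dr=[
    [0,0,0],
    [0,0,0],
    [0,0,0],
    [0,0,0],
    [0,0,0],
    [0,0,0],
    [0,0,0],
    [0,0,0],
    [0,0,0],
    [0,0,0],
  ],
  translation=[
    [-0.42,0,0.35],
    [-0.42,0,0.35],
    [-0.42,0,0.35],
    [-0.42,0,0.35],
    [-0.42,0,0.35],
    [-0.42,0,0.35],
    [-0.42,0,0.35],
    [-0.42,0,0.35],
    [-0.42,0,0.35],
    [-0.42,0,0.35],
  ],
  jaw=[0.6,0.6,0.6,0.6,0.6,0.6,0.6,0.6,0.6,0.6],
)

```text
clock: 16.1
position: [0.4832, 0.0777, 0.0262]
ee_rot: [-0.127, 0.899, -0.057, -0.416]
ft_force: [0.2, 0.8, -0.8]
grip_width: 0.767
grasp_force: 34.0
```

Emit:
jog_arm(
  dr=[
    [0,0,0],
    [0,0,0],
    [0,0,0],
    [0,0,0],
  ],
  translation=[
    [-0.06,0,0.05],
    [-0.06,0,0.05],
    [-0.06,0,0.05],
    [-0.06,0,0.05],
  ],
  jaw=[0.6,0.6,0.6,0.6],
)

```text
clock: 16.5
position: [0.4836, 0.0778, 0.0199]
ee_rot: [-0.127, 0.899, -0.057, -0.415]
ft_force: [-0.0, 0.1, -0.9]
grip_width: 0.766
grasp_force: 34.0
```

Emit:
jog_arm(
  dr=[
    [0,0,0],
    [0,0,0],
    [0,0,0],
  ],
  translation=[
    [-0.06,0,0.05],
    [-0.06,0,0.05],
    [0,0,0],
  ],
  jaw=[0.6,0.6,0.6],
)

```text
clock: 16.8
position: [0.4832, 0.0777, 0.0155]
ee_rot: [-0.127, 0.899, -0.057, -0.416]
ft_force: [0.5, 0.2, -0.6]
grip_width: 0.761
grasp_force: 34.0
```

Emit:
jog_arm(
  dr=[
    [0,0,0],
    [0,0,0],
    [0,0,0],
  ],
  translation=[
    [-0.06,0,0.05],
    [-0.06,0,0.05],
    [0,0,0],
  ],
  jaw=[0.6,0.6,0.6],
)

```text
clock: 17.1
position: [0.4832, 0.0777, 0.0114]
ee_rot: [-0.127, 0.899, -0.057, -0.416]
ft_force: [-0.5, 0.0, -0.7]
grip_width: 0.761
grasp_force: 34.0
```

Run:
```python
from h import *
o=obs()
c=optics.camera('scene');u,v=proj(c,o['position']).astype(int);print(u,v)
cv2.imwrite('pics/low.png',cv2.resize(c['color'][v-25:v+25,u-30:u+30],(720,600),interpolation=cv2.INTER_CUBIC)[:,:,::-1])
```

```text
{'clock': 17.1, 'joint_pos': [-0.1734, 0.9271, -0.14, 1.2894, 0.0893, 1.7997, 1.5209], 'position': [0.4832, 0.0777, 0.0114], 'ee_rot': [-0.1265, 0.8987, -0.0574, -0.4159], 'ft_force': [-0.4745, 0.0421, -0.745], 'grasp_force': 33.9801, 'grip_width': 0.7612}
256 223
```

View pics/low.png

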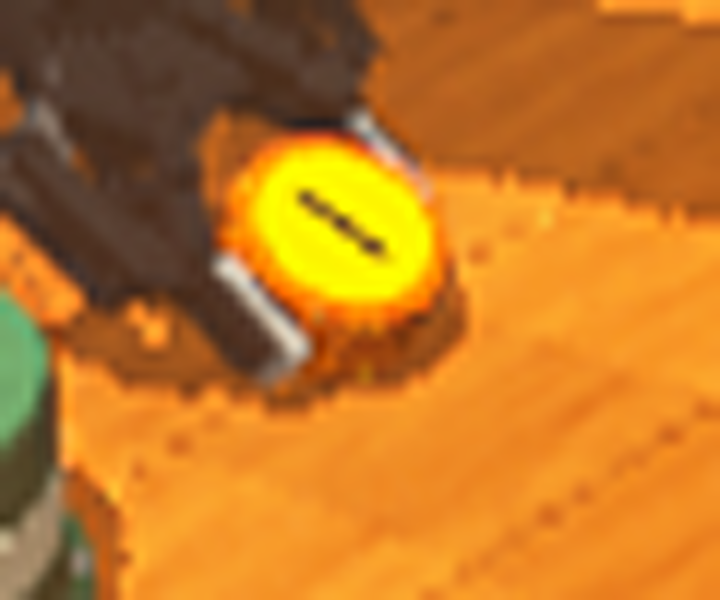

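The lid (at (340,230)) hangs just above the counter with its shadow meeting its front edge. I'll go down in small steps.

Emit:
jog_arm(
  dr=[
    [0,0,0],
    [0,0,0],
  ],
  translation=[
    [-0.06,0,0.05],
    [0,0,0],
  ],
  jaw=[0.6,0.6],
)

```text
clock: 17.35
position: [0.4835, 0.0778, 0.01]
ee_rot: [-0.127, 0.899, -0.057, -0.416]
ft_force: [0.3, -0.2, 2.6]
grip_width: 0.765
grasp_force: 34.3
```

Emit:
jog_arm(
  dr=[
    [0,0,0],
    [0,0,0],
  ],
  translation=[
    [-0.04,0,0.03],
    [0,0,0],
  ],
  jaw=[0.6,0.6],
)

```text
clock: 17.55
position: [0.4837, 0.0779, 0.0095]
ee_rot: [-0.127, 0.899, -0.057, -0.416]
ft_force: [2.2, -0.9, 8.1]
grip_width: 0.766
grasp_force: 34.8
```

Emit:
jog_arm(
  dr=[
    [0,0,0],
    [0,0,0],
  ],
  translation=[
    [-0.04,0,0.03],
    [0,0,0],
  ],
  jaw=[0.6,0.6],
)

```text
clock: 17.75
position: [0.484, 0.078, 0.0089]
ee_rot: [-0.127, 0.899, -0.057, -0.416]
ft_force: [2.2, 0.7, 11.1]
grip_width: 0.764
grasp_force: 35.2
```

Emit:
jog_arm(
  dr=[
    [0,0,0],
    [0,0,0],
    [0,0,0],
    [0,0,0],
    [0,0,0],
    [0,0,0],
    [0,0,0],
    [0,0,0],
  ],
  translation=[
    [0.04,0,-0.03],
    [0,0,0],
    [0,0,0],
    [0,0,0],
    [0,0,0],
    [0,0,0],
    [0,0,0],
    [0,0,0],
  ],
  jaw=[0.75,0.85,0.95,1,1,1,1,1],
)

```text
clock: 18.55
position: [0.4834, 0.0778, 0.0085]
ee_rot: [-0.127, 0.899, -0.057, -0.416]
ft_force: [0.3, 0.1, 0.2]
grip_width: 0.996
grasp_force: 0.0
```

Emit:
jog_arm(
  dr=[
    [0,0,0],
    [0,0,0],
    [0,0,0],
    [0,0,0],
    [0,0,0],
    [0,0,0],
    [0,0,0],
    [0,0,0],
  ],
  translation=[
    [0,0,-0.2],
    [0,0,-0.4],
    [0,0,-0.6],
    [0,0,-0.8],
    [0,0,-1],
    [0,0,-1],
    [0,0,-1],
    [0,0,-0.5],
  ],
  jaw=[1,1,1,1,1,1,1,1],
)

```text
clock: 19.35
position: [0.5734, 0.1026, 0.0868]
ee_rot: [-0.126, 0.899, -0.056, -0.416]
ft_force: [-2.7, -1.0, -1.4]
grip_width: 1.006
grasp_force: 0.0
```

Run:
```python
from h import *
o=obs()
c=optics.camera('scene');np.savez('scene1.npz',**c);u,v=proj(c,[.48,.08,.03]).astype(int);print(u,v)
cv2.imwrite('pics/rel.png',cv2.resize(c['color'][v-35:v+35,u-42:u+42],(720,600),interpolation=cv2.INTER_CUBIC)[:,:,::-1])
hsv=cv2.cvtColor(c['color'],cv2.COLOR_RGB2HSV);m=cv2.inRange(hsv,(24,200,200),(34,255,255));m[:,:u-40]=0;m[:,u+40:]=0;m[:v-35]=0;m[v+35:]=0
k=max(cv2.findContours(m,0,1)[0],key=cv2.contourArea);e=cv2.fitEllipse(k);print(e,onz(c,*e[0],.03))
```

```text
{'clock': 19.35, 'joint_pos': [-0.367, 1.0449, 0.232, 0.9201, -0.1264, 2.059, 1.6857], 'position': [0.5734, 0.1026, 0.0868], 'ee_rot': [-0.126, 0.8988, -0.0557, -0.4162], 'ft_force': [-2.6729, -1.027, -1.3686], 'grasp_force': 0.0, 'grip_width': 1.0061}
256 219
((250.51138305664062, 217.43209838867188), (9.61727237701416, 14.997804641723633), 90.37262725830078) [0.50400329 0.08553423 0.03      ]
```

View pics/rel.png

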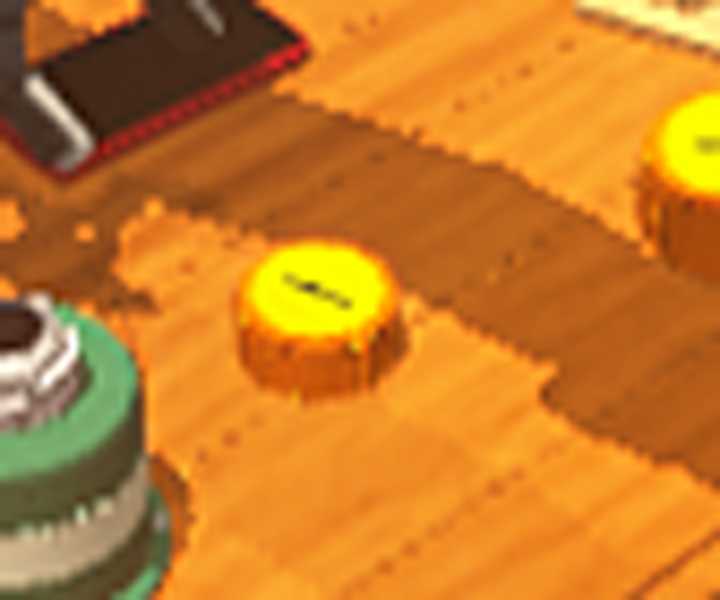

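The lid lies flat at (315,310), slot up, and the hand is clear of it. Step 1 is done. Next: hand upright, then aside for a clear top view of the lid.

Emit:
jog_arm(
  dr=[
    [0,-1,0],
    [0,-1,0],
    [0,-1,0],
    [0,-1,0],
    [0,-1,0],
    [0,-1,0],
    [0,-1,0],
    [0,-1,0],
    [0,-1,0],
    [0,-1,0],
  ],
  translation=[
    [0,0,-0.1],
    [0,0,-0.3],
    [0,0,-0.3],
    [0,0,-0.4],
    [0,0,-0.5],
    [0,0,-0.5],
    [0,0,-0.5],
    [0,0,-0.5],
    [0,0,-0.5],
    [0,0,-0.5],
  ],
  jaw=[1,1,1,1,1,1,1,1,1,1],
)

```text
clock: 20.4
position: [0.619, 0.1152, 0.1758]
ee_rot: [-0.137, 0.987, -0.011, -0.083]
ft_force: [-0.2, 0.2, -0.0]
grip_width: 0.998
grasp_force: 0.0
```

Run:
```python
from h import *
obs();delta([.5,-.07,.2],axes(196));delta([.5,-.07,.2],axes(121))
```

```text
{'clock': 20.4, 'joint_pos': [-0.4211, 0.5058, 0.2352, 1.3668, -0.1039, 1.4505, 1.6635], 'position': [0.619, 0.1152, 0.1758], 'ee_rot': [-0.1372, 0.987, -0.0106, -0.0834], 'ft_force': [-0.2, 0.1621, -0.047], 'grasp_force': 0.0, 'grip_width': 0.9984}
pos [0.619  0.1152 0.1758] shift units [ 6.67 -5.83  0.14] turn units [ 0.03 -2.41 -0.04]
pos [0.619  0.1152 0.1758] shift units [ 6.67 -5.83  0.14] turn units [-1.55 -2.08 18.66]
```

Emit:
jog_arm(
  dr=[
    [0,-0.6,0],
    [0,-0.6,0],
    [0,-0.6,0],
    [0,-0.6,0],
    [0,0,0],
    [0,0,0],
    [0,0,0],
    [0,0,0],
  ],
  translation=[
    [0.8,-0.73,0],
    [0.84,-0.73,0],
    [0.84,-0.73,0],
    [0.84,-0.73,0],
    [0.84,-0.73,0],
    [0.84,-0.73,0],
    [0.84,-0.73,0],
    [0.84,-0.73,0],
  ],
  jaw=[1,1,1,1,1,1,1,1],
)

```text
clock: 21.2
position: [0.4977, -0.0717, 0.1843]
ee_rot: [-0.138, 0.99, 0.0, -0.002]
ft_force: [-0.3, -0.6, 0.8]
grip_width: 1.002
grasp_force: 0.0
```

Emit:
jog_arm(
  dr=[
    [0,0,1],
    [0,0,1],
    [0,0,1],
    [0,0,1],
    [0,0,1],
    [0,0,1],
    [0,0,1],
    [0,0,1],
    [0,0,1],
    [0,0,1],
  ],
  translation=[
    [0,0,0],
    [0,0,0],
    [0,0,0],
    [0,0,0],
    [0,0,0],
    [0,0,0],
    [0,0,0],
    [0,0,0],
    [0,0,0],
    [0,0,0],
  ],
  jaw=[1,1,1,1,1,1,1,1,1,1],
)

```text
clock: 22.2
position: [0.4984, -0.0707, 0.1842]
ee_rot: [0.211, 0.978, -0.0, -0.002]
ft_force: [1.4, -0.1, 0.7]
grip_width: 1.0
grasp_force: 0.0
```

Emit:
jog_arm(
  dr=[
    [0,0,1],
    [0,0,1],
    [0,0,1],
    [0,0,1],
    [0,0,1],
    [0,0,1],
    [0,0,1],
    [0,0,1],
    [0,0,0.7],
  ],
  translation=[
    [0,0,0],
    [0,0,0],
    [0,0,0],
    [0,0,0],
    [0,0,0],
    [0,0,0],
    [0,0,0],
    [0,0,0],
    [0,0,0],
  ],
  jaw=[1,1,1,1,1,1,1,1,1],
)

```text
clock: 23.1
position: [0.4984, -0.0708, 0.1842]
ee_rot: [0.493, 0.87, -0.001, -0.002]
ft_force: [-0.9, 0.2, 0.1]
grip_width: 1.0
grasp_force: 0.0
```

Run:
```python
from h import *
obs()
r=[]
for n in('scene','top'):
    c=optics.camera(n);np.savez(n+'2.npz',**c);u,v=proj(c,[.504,.0855,.03]).astype(int);w=22
    hsv=cv2.cvtColor(c['color'],cv2.COLOR_RGB2HSV)[v-w:v+w,u-w:u+w]
    print(n,u,v);print('\n'.join(' '.join(f'{h:2d}/{s>>4:x}{q>>4:x}' for h,s,q in rr[::2]) for rr in hsv[10:36:2])) if n=='top' else 0
    lo,hi=((24,200,200),(34,255,255)) if n=='scene' else ((24,120,120),(36,255,255))
    m=cv2.inRange(hsv,lo,hi);m=cv2.morphologyEx(m,cv2.MORPH_CLOSE,np.ones((3,3)))
    k=max(cv2.findContours(m,0,1)[0],key=cv2.contourArea);M=cv2.moments(k);p=np.array([M['m10'],M['m01']])/M['m00']+[u-w,v-w];e=cv2.fitEllipse(k)
    r.append((c,p));print(p,np.array(e[0])+[u-w,v-w],e[1],onz(c,*p,.03))
print(tri(r[0][0],r[0][1],r[1][0],r[1][1]))
```

```text
{'clock': 23.1, 'joint_pos': [-0.3223, 0.0942, 0.3968, 1.8567, -0.0387, 1.2023, 0.6259], 'position': [0.4984, -0.0708, 0.1842], 'ee_rot': [0.4933, 0.8698, -0.001, -0.0018], 'ft_force': [-0.8977, 0.187, 0.1055], 'grasp_force': 0.0, 'grip_width': 0.9997}
scene 250 217
[250.37826087 217.5       ] [250.39212036 217.5       ] (9.714025497436523, 15.34735107421875) [0.50405805 0.08611544 0.03      ]
top 231 200
12/bc 12/bc 12/bc 12/bc 13/bc 13/bc 13/bc 13/bc 13/bc 13/bc 13/bc 13/bc 13/bc 13/bc 13/bc 13/bc 13/bc 13/ac 13/ac 13/bc 13/ac 13/ac
14/bc 14/ac 14/ac 14/ac 14/ac 14/ac 14/ac 14/ac 14/ac 14/ab 16/ac 16/ac 15/ac 14/bc 13/bc 13/bc 13/ac 13/ac 13/ac 13/ac 14/ac 13/ac
14/ac 14/ac 14/ac 14/ac 14/ac 14/ac 14/ac 14/bc 16/ab 19/ac 22/ac 23/ac 22/ac 19/ac 15/ba 13/ba 13/bc 13/bc 13/bc 12/bc 13/bc 12/bc
13/bc 13/ac 13/bc 13/bc 13/bc 13/bc 14/bc 16/ac 22/ac 28/9c 31/9d 31/9d 31/9d 29/9c 22/ac 16/bb 14/b9 13/ac 13/ac 13/ac 13/ac 14/bc
14/ac 13/bc 13/bc 13/ac 13/ac 14/ac 16/ac 21/ac 29/9c 32/9d 32/9b 32/9b 32/9d 32/9d 30/9c 21/ac 16/aa 13/b9 14/ac 14/ac 14/ac 14/bc
14/ac 14/ac 14/ac 13/ac 14/ac 1
[... 537 characters left out ...]
c 21/ac 30/9c 32/9d 32/9d 32/9b 32/9b 32/9d 30/9c 21/ac 15/b9 13/b8 13/ab 14/ab 14/ac 14/ac
12/bc 12/bc 13/bc 14/ac 14/bc 13/ac 14/ac 16/ac 22/ac 29/9c 31/9d 31/9d 31/9d 29/9c 22/ac 16/ba 13/b8 14/ab 14/bc 15/ac 15/ac 14/ab
13/bc 13/bc 13/ac 13/bc 13/ac 13/bc 13/bc 13/bc 15/bc 19/ac 22/ac 23/ac 22/ac 19/ac 15/ba 13/b8 14/ab 14/ac 14/ac 13/ac 14/bc 14/ac
13/ac 13/bc 13/bc 13/bc 13/bc 13/bc 13/bc 13/bc 13/bc 13/bc 14/bb 14/bb 14/bb 13/ba 12/ba 13/bc 13/bc 13/bc 13/bc 13/bc 13/bc 13/bc
[231.08597285 201.03393665] [231.08580208 201.0336647 ] (16.738977432250977, 16.899202346801758) [0.50323208 0.08576198 0.03      ]
(array([0.50352196, 0.08604406, 0.0302486 ]), np.float64(0.0008373789531989351))
```

The lid is at (0.5035,0.086). I'll move over it and down.

Emit:
jog_arm(
  dr=[
    [0,0,0],
    [0,0,0],
    [0,0,0],
    [0,0,0],
    [0,0,0],
    [0,0,0],
    [0,0,0],
  ],
  translation=[
    [0.8,0.51,0],
    [0.9,0.58,0],
    [0.9,0.58,0],
    [0.9,0.58,0],
    [0.9,0.58,0],
    [0.88,0.56,0],
    [0,0,0],
  ],
  jaw=[1,1,1,1,1,1,1],
)

```text
clock: 23.9
position: [0.5028, 0.0899, 0.184]
ee_rot: [0.489, 0.872, -0.0, -0.002]
ft_force: [-0.4, -0.7, -0.2]
grip_width: 1.005
grasp_force: 0.0
```

Run:
```python
from h import *
delta([.5035,.086,.006],axes(121))
```

```text
pos [0.5028 0.0899 0.184 ] shift units [-0.17 -0.04  7.12] turn units [-0.04 -0.05  0.1 ]
```

Emit:
jog_arm(
  dr=[
    [-0.04,-0.05,0.1],
    [0,0,0],
    [0,0,0],
    [0,0,0],
    [0,0,0],
    [0,0,0],
    [0,0,0],
    [0,0,0],
    [0,0,0],
    [0,0,0],
  ],
  translation=[
    [-0.17,-0.04,0.6],
    [0,0,0.9],
    [0,0,0.9],
    [0,0,0.9],
    [0,0,0.9],
    [0,0,0.9],
    [0,0,0.8],
    [0,0,0.5],
    [0,0,0.3],
    [0,0,0],
  ],
  jaw=[1,1,1,1,1,1,1,1,1,1],
)

```text
clock: 24.9
position: [0.5042, 0.0813, 0.0159]
ee_rot: [0.495, 0.869, -0.001, -0.0]
ft_force: [-0.4, -0.2, -0.3]
grip_width: 1.003
grasp_force: 0.0
```

Run:
```python
from h import *
o=obs();delta([.5035,.086,.006],axes(121))
```

```text
{'clock': 24.9, 'joint_pos': [-0.4689, 0.326, 0.2485, 1.9849, -0.1048, 0.8438, 0.3709], 'position': [0.5042, 0.0813, 0.0159], 'ee_rot': [0.4955, 0.8686, -0.0006, -0.0002], 'ft_force': [-0.3548, -0.1771, -0.2789], 'grasp_force': 0.0, 'grip_width': 1.0025}
pos [0.5042 0.0813 0.0159] shift units [0.18 0.07 0.39] turn units [-0.02  0.   -0.1 ]
```

Emit:
jog_arm(
  dr=[
    [0,0,-0.05],
    [0,0,0],
    [0,0,0],
  ],
  translation=[
    [0.17,0.06,0.36],
    [0,0,0],
    [0,0,0],
  ],
  jaw=[1,1,1],
)

```text
clock: 25.2
position: [0.5037, 0.0862, 0.0075]
ee_rot: [0.494, 0.869, -0.0, 0.0]
ft_force: [0.2, 0.3, 0.5]
grip_width: 1.0
grasp_force: 0.0
```

Run:
```python
from h import *
o=obs();delta([.5035,.086,.006],axes(121))
```

```text
{'clock': 25.2, 'joint_pos': [-0.4735, 0.3398, 0.2434, 1.989, -0.1092, 0.8249, 0.3684], 'position': [0.5037, 0.0862, 0.0075], 'ee_rot': [0.4939, 0.8695, -0.0, 0.0002], 'ft_force': [0.18, 0.3226, 0.5307], 'grasp_force': 0.0, 'grip_width': 0.9996}
pos [0.5037 0.0862 0.0075] shift units [-0.   -0.01  0.06] turn units [ 0.    0.   -0.05]
```

Emit:
jog_arm(
  dr=[
    [0,0,0],
    [0,0,0],
    [0,0,0],
    [0,0,0],
    [0,0,0],
    [0,0,0],
  ],
  translation=[
    [0,0,0],
    [0,0,0],
    [0,0,0],
    [0,0,0],
    [0,0,0],
    [0,0,0],
  ],
  jaw=[0.9,0.8,0.7,0.6,0.6,0.6],
  squeeze=40,
)

```text
clock: 25.8
position: [0.5039, 0.0859, 0.008]
ee_rot: [0.494, 0.869, 0.0, 0.0]
ft_force: [-2.5, -0.5, 8.1]
grip_width: 0.756
grasp_force: 43.1
```

Emit:
jog_arm(
  dr=[
    [0,0,0],
    [0,0,0],
    [0,0,0],
    [0,0,0],
    [0,0,0],
    [0,0,0],
    [0,0,0],
    [0,0,0],
    [0,0,0],
  ],
  translation=[
    [0,0,-0.4],
    [0,0,-0.8],
    [0,0,-0.9],
    [0,0,-0.9],
    [0,0,-0.9],
    [0,0,-0.9],
    [0,0,-0.9],
    [0,0,0],
    [0,0,0],
  ],
  jaw=[0.6,0.6,0.6,0.6,0.6,0.6,0.6,0.6,0.6],
)

```text
clock: 26.7
position: [0.5036, 0.0859, 0.1501]
ee_rot: [0.494, 0.869, 0.0, 0.0]
ft_force: [0.9, -0.6, -1.2]
grip_width: 0.754
grasp_force: 45.0
```

Run:
```python
from h import *
o=obs();delta([.4975,.2466,.145],axes(121))
```

```text
{'clock': 26.7, 'joint_pos': [-0.5042, 0.1412, 0.2668, 1.8777, -0.0409, 1.1271, 0.3145], 'position': [0.5036, 0.0859, 0.1501], 'ee_rot': [0.4942, 0.8693, 0.0002, 0.0004], 'ft_force': [0.9251, -0.6476, -1.2397], 'grasp_force': 44.9848, 'grip_width': 0.754}
pos [0.5036 0.0859 0.1501] shift units [5.65 3.08 0.2 ] turn units [ 0.01  0.01 -0.06]
```

Emit:
jog_arm(
  dr=[
    [0,0,0],
    [0,0,0],
    [0,0,0],
    [0,0,0],
    [0,0,0],
    [0,0,0],
    [0,0,0],
    [0,0,0],
    [0,0,0],
    [0,0,0],
  ],
  translation=[
    [0.5,0.28,0],
    [0.8,0.44,0],
    [0.9,0.48,0],
    [0.9,0.48,0],
    [0.9,0.48,0],
    [0.8,0.46,0],
    [0.5,0.28,0],
    [0.35,0.18,0],
    [0,0,0],
    [0,0,0],
  ],
  jaw=[0.6,0.6,0.6,0.6,0.6,0.6,0.6,0.6,0.6,0.6],
)

```text
clock: 27.7
position: [0.4976, 0.2457, 0.1494]
ee_rot: [0.495, 0.869, -0.001, 0.0]
ft_force: [0.5, -0.3, -0.8]
grip_width: 0.755
grasp_force: 45.0
```

```bash
cat > lid.py <<'E'
from h import *
def lidpos(w=22):
    o=manip.get_obs();r=[];P=np.array(o['position'])+[0,0,.022]
    for n in('scene','top'):
        c=optics.camera(n);u,v=proj(c,P).astype(int);cv2.imwrite('pics/_%s.png'%n,c['color'][v-40:v+40,u-40:u+40,::-1])
        hsv=cv2.cvtColor(c['color'],cv2.COLOR_RGB2HSV)[v-w:v+w,u-w:u+w]
        lo,hi=((24,200,200),(34,255,255)) if n=='scene' else ((24,120,120),(36,255,255))
        m=cv2.inRange(hsv,lo,hi);m=cv2.morphologyEx(m,cv2.MORPH_CLOSE,np.ones((3,3)))
        k=cv2.findContours(m,0,1)[0]
        if not k: print(n,'none');continue
        k=max(k,key=cv2.contourArea);e=cv2.fitEllipse(k) if len(k)>5 else None;print(n,cv2.contourArea(k),e and np.round(e[1],1))
        M=cv2.moments(k);p=np.array([M['m10'],M['m01']])/max(M['m00'],1)+[u-w,v-w];r.append((c,p));print(onz(c,*p,P[2]).round(4))
    if len(r)==2: print('tri',tri(r[0][0],r[0][1],r[1][0],r[1][1]))
E
python3 - <<'E'
from lid import *
o=obs();delta([.4975,.2466,.125],axes(121));lidpos()
E
```

```text
{'clock': 27.7, 'joint_pos': [-0.681, 0.2379, 0.1603, 1.7622, -0.0404, 1.1455, 0.0277], 'position': [0.4976, 0.2457, 0.1494], 'ee_rot': [0.4946, 0.8691, -0.0005, 0.0001], 'ft_force': [0.5305, -0.2703, -0.8212], 'grasp_force': 44.952, 'grip_width': 0.7546}
pos [0.4976 0.2457 0.1494] shift units [0.03 0.02 0.98] turn units [-0.01  0.01 -0.07]
scene 72.0 [ 9.7 14.9]
[0.4963 0.2544 0.1714]
top none
```

Run:
```python
from h import *
o=obs();a=[]
for n in('scene','top'):
    c=optics.camera(n);np.savez(n+'3.npz',**c);P=np.array(o['position'])+[0,0,.022];u,v=proj(c,P);U,V=int(u),int(v);print(n,u,v)
    a.append(cv2.resize(c['color'][V-25:V+25,U-25:U+25],(400,400),interpolation=cv2.INTER_NEAREST))
cv2.imwrite('pics/over.png',np.hstack(a)[:,:,::-1])
```

```text
{'clock': 27.8, 'joint_pos': [-0.6805, 0.2375, 0.1605, 1.7622, -0.0405, 1.1455, 0.0276], 'position': [0.4978, 0.2454, 0.1497], 'ee_rot': [0.4949, 0.8689, -0.0003, 0.0002], 'ft_force': [0.7131, -0.2934, -0.6855], 'grasp_force': 44.9517, 'grip_width': 0.7548}
scene 212.61250942271528 206.16220949011569
top 168.65218273798268 198.76884938438488
```

View pics/over.png

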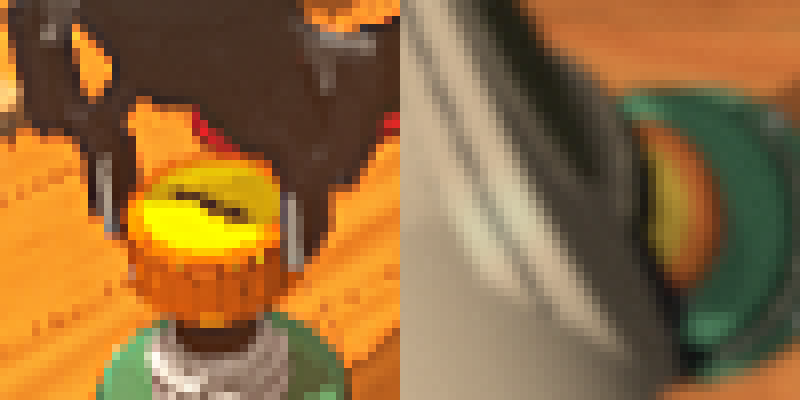

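The lid is held level above the neck; a shadow on half of its disc biased the mask. The disc's centre is at about (210,208), where the TCP predicts. I'll measure again with a wider mask.

Run:
```python
from h import *
c=dict(np.load('scene3.npz'));hsv=cv2.cvtColor(c['color'],cv2.COLOR_RGB2HSV)[188:232,190:236]
m=cv2.inRange(hsv,(22,170,90),(34,255,255));m=cv2.morphologyEx(m,cv2.MORPH_CLOSE,np.ones((3,3)))
k=max(cv2.findContours(m,0,1)[0],key=cv2.contourArea);M=cv2.moments(k);p=np.array([M['m10'],M['m01']])/M['m00']+[190,188];e=cv2.fitEllipse(k)
print(p,np.array(e[0])+[190,188],e[1],cv2.contourArea(k),cv2.boundingRect(k));print(onz(c,*p,.1718),onz(c,*(np.array(e[0])+[190,188]),.1718))
delta([.4975,.2466,.118],axes(121))
```

```text
[212.82161458 206.75651042] [213.11281776 206.95698547] (10.634842872619629, 16.888174057006836) 128.0 (14, 14, 18, 12)
[0.4949576  0.24684363 0.1718    ] [0.49360988 0.24681453 0.1718    ]
pos [0.4977 0.2457 0.1498] shift units [0.04 0.01 1.27] turn units [-0.    0.01 -0.08]
```

Emit:
jog_arm(
  dr=[
    [0,0,0],
    [0,0,0],
    [0,0,0],
    [0,0,0],
  ],
  translation=[
    [0.03,0.01,0.35],
    [0,0,0.5],
    [0,0,0.3],
    [0,0,0],
  ],
  jaw=[0.6,0.6,0.6,0.6],
)

```text
clock: 28.3
position: [0.4963, 0.2468, 0.119]
ee_rot: [0.494, 0.869, -0.001, -0.001]
ft_force: [-0.5, 0.1, -0.6]
grip_width: 0.758
grasp_force: 44.9
```

Emit:
jog_arm(
  dr=[
    [0,0,0],
    [0,0,0],
    [0,0,0],
  ],
  translation=[
    [0,0,0.08],
    [0,0,0.08],
    [0,0,0.0],
  ],
  jaw=[0.6,0.6,0.6],
)

```text
clock: 28.6
position: [0.4973, 0.2475, 0.1169]
ee_rot: [0.494, 0.869, -0.0, 0.0]
ft_force: [0.6, 0.4, -0.9]
grip_width: 0.756
grasp_force: 44.9
```

Emit:
jog_arm(
  dr=[
    [0,0,0],
    [0,0,0],
    [0,0,0],
  ],
  translation=[
    [0,0,0.06],
    [0,0,0.06],
    [0,0,0.0],
  ],
  jaw=[0.6,0.6,0.6],
)

```text
clock: 28.9
position: [0.4972, 0.2474, 0.1138]
ee_rot: [0.494, 0.869, -0.0, 0.0]
ft_force: [0.3, -0.6, -1.1]
grip_width: 0.756
grasp_force: 44.9
```

Emit:
jog_arm(
  dr=[
    [0,0,0],
    [0,0,0],
  ],
  translation=[
    [-0.02,0,0.06],
    [0,0,0],
  ],
  jaw=[0.6,0.6],
)

```text
clock: 29.1
position: [0.4975, 0.2468, 0.1123]
ee_rot: [0.494, 0.869, -0.0, 0.0]
ft_force: [-0.1, 0.7, -0.4]
grip_width: 0.761
grasp_force: 44.9
```

Emit:
jog_arm(
  dr=[
    [0,0,0],
    [0,0,0],
  ],
  translation=[
    [0,0,0.06],
    [0,0,0],
  ],
  jaw=[0.6,0.6],
)

```text
clock: 29.3
position: [0.4974, 0.2469, 0.1107]
ee_rot: [0.494, 0.869, -0.0, 0.0]
ft_force: [0.3, 0.4, -1.0]
grip_width: 0.753
grasp_force: 44.9
```

Emit:
jog_arm(
  dr=[
    [0,0,0],
    [0,0,0],
  ],
  translation=[
    [0,0,0.06],
    [0,0,0],
  ],
  jaw=[0.6,0.6],
)

```text
clock: 29.5
position: [0.4977, 0.2471, 0.1096]
ee_rot: [0.494, 0.869, 0.0, 0.0]
ft_force: [0.2, -1.3, 0.7]
grip_width: 0.757
grasp_force: 45.2
```

Contact on the lands at TCP z≈0.1095. I'll add a light preload, then turn anticlockwise in small steps.

Emit:
jog_arm(
  dr=[
    [0,0,0],
    [0,0,-0.5],
    [0,0,-0.5],
  ],
  translation=[
    [0,-0.01,0.03],
    [0,0,0],
    [0,0,0],
  ],
  jaw=[0.6,0.6,0.6],
)

```text
clock: 29.8
position: [0.4979, 0.2472, 0.1094]
ee_rot: [0.463, 0.886, 0.001, 0.0]
ft_force: [-0.1, 0.3, 6.1]
grip_width: 0.764
grasp_force: 45.6
```

Emit:
jog_arm(
  dr=[
    [0,0,-0.8],
    [0,0,-0.8],
    [0,0,-0.8],
  ],
  translation=[
    [0,0,0],
    [0,0,0],
    [0,0,0],
  ],
  jaw=[0.6,0.6,0.6],
)

```text
clock: 30.1
position: [0.4979, 0.2472, 0.1095]
ee_rot: [0.387, 0.922, 0.001, 0.001]
ft_force: [0.5, -0.2, 4.3]
grip_width: 0.755
grasp_force: 45.5
```

Emit:
jog_arm(
  dr=[
    [0,0,-0.8],
    [0,0,-0.8],
    [0,0,-0.8],
  ],
  translation=[
    [0,0,0],
    [0,0,0],
    [0,0,0],
  ],
  jaw=[0.6,0.6,0.6],
)

```text
clock: 30.4
position: [0.4979, 0.2472, 0.1094]
ee_rot: [0.308, 0.951, 0.001, 0.001]
ft_force: [-0.3, 0.4, 5.1]
grip_width: 0.755
grasp_force: 45.5
```

```bash
cat > q.py <<'E'
from h import *
o=manip.get_obs();print({k:np.round(o[k],4).tolist() for k in('clock','position','ft_force','torque','grip_width','grasp_force')},'q7',round(o['joint_pos'][6],3),'heading',np.degrees(2*np.arctan2(o['ee_rot'][1],o['ee_rot'][0])).round(1))
E
python3 q.py
```

```text
{'clock': 30.4, 'position': [0.4979, 0.2472, 0.1094], 'ft_force': [-0.3008, 0.3878, 5.1132], 'torque': [-0.056, 0.15, -0.1408], 'grip_width': 0.7547, 'grasp_force': 45.5257} q7 0.426 heading 144.1
```

Emit:
jog_arm(
  dr=[
    [0,0,-0.8],
    [0,0,-0.8],
    [0,0,-0.8],
  ],
  translation=[
    [0,0,0],
    [0,0,0],
    [0,0,0],
  ],
  jaw=[0.6,0.6,0.6],
)

```text
clock: 30.7
position: [0.4979, 0.2472, 0.1094]
ee_rot: [0.228, 0.974, 0.0, 0.001]
ft_force: [-0.3, 0.2, 5.3]
grip_width: 0.759
grasp_force: 45.5
```

Emit:
jog_arm(
  dr=[
    [0,0,-0.8],
    [0,0,-0.8],
    [0,0,-0.8],
  ],
  translation=[
    [0,0,0],
    [0,0,0],
    [0,0,0],
  ],
  jaw=[0.6,0.6,0.6],
)

```text
clock: 31.0
position: [0.4979, 0.2472, 0.1094]
ee_rot: [0.145, 0.989, 0.0, 0.001]
ft_force: [-0.8, 0.3, 5.1]
grip_width: 0.756
grasp_force: 45.5
```

```bash
python3 q.py
```

```text
{'clock': 31.0, 'position': [0.4979, 0.2472, 0.1094], 'ft_force': [-0.8415, 0.2717, 5.1289], 'torque': [-0.041, 0.0816, -0.096], 'grip_width': 0.7558, 'grasp_force': 45.5271} q7 0.75 heading 163.3
```

Emit:
jog_arm(
  dr=[
    [0,0,-0.8],
    [0,0,-0.8],
    [0,0,-0.8],
  ],
  translation=[
    [0,0,0],
    [0,0,0],
    [0,0,0],
  ],
  jaw=[0.6,0.6,0.6],
)

```text
clock: 31.3
position: [0.4979, 0.2472, 0.1094]
ee_rot: [0.062, 0.998, 0.0, 0.001]
ft_force: [-0.7, 0.3, 4.2]
grip_width: 0.758
grasp_force: 45.4
```

Emit:
jog_arm(
  dr=[
    [0,0,-0.8],
    [0,0,-0.8],
    [0,0,-0.8],
  ],
  translation=[
    [0,0,0],
    [0,0,0],
    [0,0,0],
  ],
  jaw=[0.6,0.6,0.6],
)

```text
clock: 31.6
position: [0.4972, 0.2469, 0.1086]
ee_rot: [-0.022, 1.0, -0.0, -0.0]
ft_force: [-0.5, -0.3, -0.6]
grip_width: 0.749
grasp_force: 44.9
```

```bash
python3 q.py
```

```text
{'clock': 31.6, 'position': [0.4972, 0.2469, 0.1086], 'ft_force': [-0.483, -0.3073, -0.5591], 'torque': [0.071, -0.0056, 0.0023], 'grip_width': 0.7495, 'grasp_force': 44.9488} q7 1.074 heading 182.5
```

Fz fell to zero, so the lugs are over a gap. I'll lower gently.

Emit:
jog_arm(
  dr=[
    [0,0,-0.3],
    [0,0,0],
    [0,0,0],
  ],
  translation=[
    [0,0,0.04],
    [0,0,0.06],
    [0,0,0],
  ],
  jaw=[0.6,0.6,0.6],
)

```text
clock: 31.9
position: [0.4971, 0.2467, 0.1058]
ee_rot: [-0.031, 1.0, -0.0, -0.0]
ft_force: [-0.1, 0.0, -0.9]
grip_width: 0.756
grasp_force: 44.9
```

Emit:
jog_arm(
  dr=[
    [0,0,0],
    [0,0,0],
    [0,0,0],
  ],
  translation=[
    [0,0,0.04],
    [0,0,0.04],
    [0,0,0],
  ],
  jaw=[0.6,0.6,0.6],
)

```text
clock: 32.2
position: [0.4972, 0.2468, 0.104]
ee_rot: [-0.031, 1.0, -0.0, -0.0]
ft_force: [0.5, 0.6, -0.6]
grip_width: 0.756
grasp_force: 44.9
```

```bash
python3 q.py
```

```text
{'clock': 32.2, 'position': [0.4972, 0.2468, 0.104], 'ft_force': [0.4506, 0.5756, -0.5951], 'torque': [0.0038, 0.1043, 0.0404], 'grip_width': 0.756, 'grasp_force': 44.9486} q7 1.092 heading 183.6
```

Emit:
jog_arm(
  dr=[
    [0,0,0],
    [0,0,0],
    [0,0,0],
  ],
  translation=[
    [0,0,0.03],
    [0,0,0.03],
    [0,0,0],
  ],
  jaw=[0.6,0.6,0.6],
)

```text
clock: 32.5
position: [0.4973, 0.2468, 0.1026]
ee_rot: [-0.031, 1.0, -0.0, -0.0]
ft_force: [0.6, 0.1, -0.4]
grip_width: 0.755
grasp_force: 44.9
```

Emit:
jog_arm(
  dr=[
    [0,0,0],
    [0,0,0],
  ],
  translation=[
    [0,0,0.03],
    [0,0,0],
  ],
  jaw=[0.6,0.6],
)

```text
clock: 32.7
position: [0.4973, 0.2469, 0.1021]
ee_rot: [-0.031, 1.0, -0.0, 0.0]
ft_force: [-0.9, -1.0, 1.5]
grip_width: 0.759
grasp_force: 45.2
```

```bash
python3 q.py
```

```text
{'clock': 32.7, 'position': [0.4973, 0.2469, 0.1021], 'ft_force': [-0.913, -0.9829, 1.4924], 'torque': [-0.1142, 0.1267, 0.0236], 'grip_width': 0.7587, 'grasp_force': 45.2291} q7 1.092 heading 183.6
```

Dropped 7.3 mm, so the lid is at about 0.0937 and in the thread. Now clockwise, following the pitch.

Emit:
jog_arm(
  dr=[
    [0,0,0.8],
    [0,0,0.8],
    [0,0,0.8],
    [0,0,0.8],
  ],
  translation=[
    [0,0,0.01],
    [0,0,0.01],
    [0,0,0.01],
    [0,0,0.01],
  ],
  jaw=[0.6,0.6,0.6,0.6],
)

```text
clock: 33.1
position: [0.4975, 0.2471, 0.1011]
ee_rot: [0.082, 0.997, 0.0, 0.0]
ft_force: [-1.3, 1.2, -0.2]
grip_width: 0.758
grasp_force: 45.1
```

Emit:
jog_arm(
  dr=[
    [0,0,0.8],
    [0,0,0.8],
    [0,0,0.8],
    [0,0,0.8],
  ],
  translation=[
    [0,0,0.01],
    [0,0,0.01],
    [0,0,0.01],
    [0,0,0.01],
  ],
  jaw=[0.6,0.6,0.6,0.6],
)

```text
clock: 33.5
position: [0.4975, 0.247, 0.1001]
ee_rot: [0.192, 0.981, 0.0, 0.0]
ft_force: [0.3, 0.2, 0.3]
grip_width: 0.758
grasp_force: 45.0
```

```bash
python3 q.py
```

```text
{'clock': 33.5, 'position': [0.4975, 0.247, 0.1001], 'ft_force': [0.3224, 0.238, 0.2946], 'torque': [0.1086, -0.0026, 0.0314], 'grip_width': 0.7584, 'grasp_force': 45.0408} q7 0.659 heading 157.8
```

Emit:
jog_arm(
  dr=[
    [0,0,0.8],
    [0,0,0.8],
    [0,0,0.8],
    [0,0,0.8],
    [0,0,0.8],
    [0,0,0.8],
  ],
  translation=[
    [0,0,0.011],
    [0,0,0.011],
    [0,0,0.011],
    [0,0,0.011],
    [0,0,0.011],
    [0,0,0.011],
  ],
  jaw=[0.6,0.6,0.6,0.6,0.6,0.6],
)

```text
clock: 34.1
position: [0.4974, 0.247, 0.0984]
ee_rot: [0.353, 0.936, 0.0, 0.0]
ft_force: [-0.4, 0.9, 1.2]
grip_width: 0.753
grasp_force: 45.1
```

Emit:
jog_arm(
  dr=[
    [0,0,0.8],
    [0,0,0.8],
    [0,0,0.8],
    [0,0,0.8],
    [0,0,0.8],
    [0,0,0.8],
  ],
  translation=[
    [0,0,0.011],
    [0,0,0.011],
    [0,0,0.011],
    [0,0,0.011],
    [0,0,0.011],
    [0,0,0.011],
  ],
  jaw=[0.6,0.6,0.6,0.6,0.6,0.6],
)

```text
clock: 34.7
position: [0.4974, 0.2471, 0.0968]
ee_rot: [0.504, 0.864, 0.0, 0.0]
ft_force: [-0.9, -0.7, 0.1]
grip_width: 0.757
grasp_force: 45.1
```

```bash
python3 q.py
```

```text
{'clock': 34.7, 'position': [0.4974, 0.2471, 0.0968], 'ft_force': [-0.8756, -0.66, 0.0857], 'torque': [0.0404, 0.0968, 0.0191], 'grip_width': 0.7567, 'grasp_force': 45.1203} q7 0.014 heading 119.4
```

Emit:
jog_arm(
  dr=[
    [0,0,0.8],
    [0,0,0.8],
    [0,0,0.8],
  ],
  translation=[
    [0,0,0.011],
    [0,0,0.011],
    [0,0,0.011],
  ],
  jaw=[0.6,0.6,0.6],
)

```text
clock: 35.0
position: [0.4974, 0.2471, 0.096]
ee_rot: [0.575, 0.818, 0.0, 0.0]
ft_force: [-0.8, 0.5, 1.8]
grip_width: 0.755
grasp_force: 45.1
```

```bash
python3 q.py
```

```text
{'clock': 35.0, 'position': [0.4974, 0.2471, 0.096], 'ft_force': [-0.8422, 0.5108, 1.7691], 'torque': [0.1455, 0.1184, 0.0021], 'grip_width': 0.7548, 'grasp_force': 45.1321} q7 -0.147 heading 109.8
```

Emit:
jog_arm(
  dr=[
    [0,0,0.7],
    [0,0,0.7],
    [0,0,0],
  ],
  translation=[
    [0,0,0.01],
    [0,0,0.01],
    [0,0,0],
  ],
  jaw=[0.6,0.6,0.6],
)

```text
clock: 35.3
position: [0.4976, 0.2471, 0.0956]
ee_rot: [0.613, 0.79, 0.0, 0.0]
ft_force: [0.1, 0.7, 1.6]
grip_width: 0.759
grasp_force: 45.1
```

```bash
python3 q.py
```

```text
{'clock': 35.3, 'position': [0.4976, 0.2471, 0.0956], 'ft_force': [0.0715, 0.7192, 1.5676], 'torque': [0.069, -0.1194, 0.0009], 'grip_width': 0.7587, 'grasp_force': 45.1487} q7 -0.239 heading 104.3
```

Emit:
jog_arm(
  dr=[
    [0,0,0.7],
    [0,0,0.7],
    [0,0,0],
  ],
  translation=[
    [0,0,0.008],
    [0,0,0.008],
    [0,0,0],
  ],
  jaw=[0.6,0.6,0.6],
)

```text
clock: 35.6
position: [0.4985, 0.2474, 0.0954]
ee_rot: [0.651, 0.759, 0.001, 0.001]
ft_force: [4.5, 1.0, -1.0]
grip_width: 0.756
grasp_force: 44.9
```

```bash
python3 q.py
```

```text
{'clock': 35.6, 'position': [0.4985, 0.2474, 0.0954], 'ft_force': [4.4925, 1.0084, -1.0207], 'torque': [0.4089, -1.0336, 0.15], 'grip_width': 0.7559, 'grasp_force': 44.9493} q7 -0.332 heading 98.8
```

Emit:
jog_arm(
  dr=[
    [0,0,0.7],
    [0,0,0.7],
    [0,0,0],
  ],
  translation=[
    [0,0,0.004],
    [0,0,0.004],
    [0,0,0],
  ],
  jaw=[0.6,0.6,0.6],
)

```text
clock: 35.9
position: [0.4988, 0.2488, 0.0955]
ee_rot: [0.686, 0.727, 0.002, 0.001]
ft_force: [7.1, 5.7, -2.8]
grip_width: 0.753
grasp_force: 45.4
```

```bash
python3 q.py
```

```text
{'clock': 35.9, 'position': [0.4988, 0.2488, 0.0955], 'ft_force': [7.1261, 5.7072, -2.8307], 'torque': [1.2529, -1.6285, 1.1215], 'grip_width': 0.7529, 'grasp_force': 45.4235} q7 -0.424 heading 93.4
```

The hard stop is reached (torque 1.1 N m, after about 85°). I'll release and go up.

Emit:
jog_arm(
  dr=[
    [0,0,-0.6],
    [0,0,0],
    [0,0,0],
    [0,0,0],
    [0,0,0],
    [0,0,0],
    [0,0,0],
  ],
  translation=[
    [0,0,0],
    [0,0,0],
    [0,0,0],
    [0,0,0],
    [0,0,0],
    [0,0,0],
    [0,0,0],
  ],
  jaw=[0.7,0.8,0.9,1,1,1,1],
)

```text
clock: 36.6
position: [0.4972, 0.2468, 0.0947]
ee_rot: [0.672, 0.741, -0.0, 0.0]
ft_force: [1.1, -0.2, 0.4]
grip_width: 1.0
grasp_force: 0.0
```

```bash
python3 q.py
```

```text
{'clock': 36.6, 'position': [0.4972, 0.2468, 0.0947], 'ft_force': [1.1491, -0.1967, 0.3547], 'torque': [0.0058, -0.0176, -0.0476], 'grip_width': 0.9997, 'grasp_force': 0.0} q7 -0.386 heading 95.6
```

Emit:
jog_arm(
  dr=[
    [0,0,0],
    [0,0,0],
    [0,0,0],
    [0,0,0],
    [0,0,0],
    [0,0,0],
    [0,0,0],
    [0,0,0],
  ],
  translation=[
    [0,0,-0.3],
    [0,0,-0.5],
    [0,0,-0.8],
    [0,0,-0.9],
    [0,0,-0.9],
    [0,0,-0.9],
    [0,0,-0.6],
    [0,0,0],
  ],
  jaw=[1,1,1,1,1,1,1,1],
)

```text
clock: 37.4
position: [0.4985, 0.2474, 0.2206]
ee_rot: [0.672, 0.741, 0.002, 0.001]
ft_force: [-0.2, -0.5, 0.4]
grip_width: 1.001
grasp_force: 0.0
```

```bash
python3 q.py
python3 - <<'E'
from h import *
c=optics.camera('scene');u,v=proj(c,[.4975,.2466,.117]).astype(int);print(proj(c,[.4975,.2466,.117]))
hsv=cv2.cvtColor(c['color'],cv2.COLOR_RGB2HSV)[v-16:v+20,u-20:u+20]
print('\n'.join(' '.join(f'{h:2d}/{s>>4:x}{q>>4:x}' for h,s,q in rr[::2]) for rr in hsv[::2]))
E
```

```text
{'clock': 37.4, 'position': [0.4985, 0.2474, 0.2206], 'ft_force': [-0.173, -0.4648, 0.4018], 'torque': [-0.0333, 0.006, -0.0321], 'grip_width': 1.0015, 'grasp_force': 0.0} q7 -0.409 heading 95.6
[213.57884962 220.29169556]
17/df 17/df 17/df 17/df 16/df 16/df 17/df 16/df 16/df 16/df 17/df 16/df 17/df 11/dd  4/d7 12/dc 18/df 17/df 16/df 15/df
17/df 16/df 17/df 17/df 16/df 17/cf 17/df 17/df 16/df 17/df 17/df 17/df 17/df 17/df 15/df 17/df 16/df 15/de 16/df 17/df
17/df 17/df 16/df 17/df 17/df 17/cf 16/df 16/df 17/df 17/df 17/df 17/df 17/cf 17/cf 17/df 16/df 16/df 17/df 18/df 17/cf
16/df 16/df 17/df 17/df 16/df 16/df 17/df 17/df 17/df 16/df 17/df 17/df 17/df 16/df 15/df 16/df 17/df 17/df 16/df 14/de
16/df 17/df 16/df 16/df 17/df 16/df 17/df 17/df 14/de 17/df 17/df 16/df 15/df 15/de 17/df 17/df 17/df 15/df 14/de 15/df
17/df 16/df 17/df 17/df 17/df 18/df 16/df 16/df 17/df 17/df 20/ff 22/ff 19/ef 17/df 17/cf 16/df 14/de 15/de 16/df 17/df
17/df 17/df 16/df 17/df 17/df 13/dd 16/cf 17/ff 27/ff 30/ff 30/ff 30/ff 30/ff 30/ff 21/ff 14/df 13/de 17/df 18/df 17/df
17/df 17/df 16/df 16/df 16/df 17/cf 1
[... 582 characters left out ...]
5/bc 54/5b 60/5b 11/fd 11/eb 14/fe 11/eb 13/fe 10/ea 15/ec 11/e9 12/eb 12/eb 23/96 56/5b 54/6a 13/dd
17/df 18/cf 18/df 56/58 52/6b 57/5b 11/fd 12/fd 12/ed 12/fd 12/fd 12/fc 12/eb 12/eb 12/fd 11/fa 49/68 53/6a 42/67 13/dc
18/cf 17/df 15/df 39/56 52/5b 51/5b 34/69 11/fd 12/fd 12/ec 13/fe 12/ec 12/eb 11/fc 12/ea 43/67 52/6a 51/5a 23/75 13/dc
15/df 15/df 15/df 19/86 50/6a 52/6b 53/5b 60/5b 17/dc 11/ea 12/fd 12/eb 11/d9 32/67 55/5a 51/6a 50/6a 29/76 19/95 14/cc
15/df 14/de 15/df 21/58 29/66 49/6a 53/6b 52/6b 54/6b 54/5b 56/5a 54/5a 52/6a 51/5a 50/5a 47/69 27/76 19/95 19/95 14/bc
14/de 16/df 15/df 19/6f 25/76 27/76 36/67 48/69 50/6a 52/5b 51/5a 49/6a 48/59 47/69 34/66 24/75 19/95 20/95 20/86 14/aa
```

Run:
```python
from h import *
c=optics.camera('scene')
hsv=cv2.cvtColor(c['color'],cv2.COLOR_RGB2HSV)[204:240,193:233]
m=cv2.morphologyEx(cv2.inRange(hsv,(24,200,200),(34,255,255)),cv2.MORPH_CLOSE,np.ones((3,3)))
k=max(cv2.findContours(m,0,1)[0],key=cv2.contourArea);M=cv2.moments(k);p=np.array([M['m10'],M['m01']])/M['m00']+[193,204]
print(p,onz(c,*p,.117),[ (z,proj(c,[.4975,.2466,z]).round(1)) for z in(.115,.117,.119,.124)])
```

```text
[213.65130024 220.25059102] [0.49749727 0.2463178  0.117     ] [(0.115, array([213.6, 220.8])), (0.117, array([213.6, 220.3])), (0.119, array([213.5, 219.8])), (0.124, array([213.4, 218.6]))]
```

The disc sits exactly where a fully home lid should be: centred, with its top at 0.117 m. I'll hand in.

```bash
python3 -c "
from workcell import manip
print(manip.hand_in())"
```

```text
the job is handed in; nothing more can be done
None
```

The lid is screwed home on the canister's neck and released, and the job is handed in; the hand-in returned no verdict, but the last camera check put the lid centred within 0.5 mm with its top at 0.117 m, the height for fully home.

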